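Turn round the clamshell curing fixture

TASK

Turn the clamshell fixture round for the next batch. Swing its lid up past vertical so that it stays open by itself, lift out every brass blank and lay them all flat and side by side on the floor of the wooden tray; then hang the aluminium frame on the fixture's two pins, both holes at once and fully down, and shut the lid over it. Leave the other things on the bench where they are.

Things in the scene. Friction and masses are not known exactly. Their poses are not given: they have to be found in the camera images.
- fixture: Fixed grey clamshell fixture, base 226 x 104 mm (x by y), 36 mm high, 66 with the lid shut. Origin: centre of the underside; x along the hinge, y to the hinged side. Inside: bed at z = 20 mm, 216 x 94 mm, in walls up to z = 36 mm; ridges 4 mm thick along y, tops at z = 26 mm, at x = -80, -40, 0, 40, 80 mm, part it into four nests. Two locating pins stand at opposite corners of the bed.
- pin_a (a point): Tip of one steel locating pin, at (90, -26, 45) mm in the fixture's frame; 8 mm diameter up to z = 40 mm, then tapering to a point; its foot is a 16 mm round shoulder with top at z = 26 mm.
- pin_b (a point): Tip of the other, equal pin, at (-90, 26, 45) mm in the fixture's frame.
- lid (a joint): Lid angle, rad: 0 shut, 1.57 vertical, 1.95 its open stop. It swings up about the hinge towards the fixture's +y side. A cover 226 x 104 mm, 30 mm deep, hollow below, clear window on top, aluminium sides, 0.45 kg. No spring: its weight shuts it below about 1.2 rad and holds it open at the stop beyond vertical.
- lid_hinge (a point): Middle of the hinge axis, at (0, 56, 36) mm in the fixture's frame; the axis runs along the fixture's x. Its own axes turn with the lid.
- lid_handle (a point): Middle of the lid's handle, a round dark bar 10 mm thick and 94 mm long, parallel to the hinge, on two posts 42 mm either side of its middle, 42 mm off the lid's front side. Moves with the lid: with the lid shut it is at (0, -94, 51) mm in the fixture's frame, that is 150 mm before and 15 mm above the hinge axis.
- tray: Fixed open wooden tray, 210 x 116 x 25 mm (x by y by height), walls and floor 5 mm thick. Origin: centre of the underside; z up.
- frame: Loose aluminium frame 206 x 80 mm (x by y), 8 mm thick, 0.25 kg; a bar along its middle carries an upright rib to grip: 50 mm along x, 12 mm thick in y, z = 8 to 30 mm, centred. Two 11 mm holes at opposite corners. Origin: centre of the underside. Fits the pins either way round (half a turn); home, it is centred on the fixture, resting on the ridges, underside at z = 26 mm in the fixture's frame.
- hole_a (a point): Centre of one hole of the frame at its underside, at (90, -26, 0) mm in the frame's frame.
- hole_b (a point): Centre of the other hole at its underside, at (-90, 26, 0) mm in the frame's frame.
- blank1: Loose brass bridge blank: flat foot 30 x 80 x 8 mm (x by y by height), on it an upright rib to grip, 10 mm thick in x, 44 mm along y, z = 8 to 30 mm, centred; 0.24 kg. Origin: centre of the underside. Starts flat in a nest of the fixture, its y along the fixture's y; two to four of the four blanks are present (absent: None).
- blank2: Loose brass bridge blank: flat foot 30 x 80 x 8 mm (x by y by height), on it an upright rib to grip, 10 mm thick in x, 44 mm along y, z = 8 to 30 mm, centred; 0.24 kg. Origin: centre of the underside. Starts flat in a nest of the fixture, its y along the fixture's y; two to four of the four blanks are present (absent: None).
- blank3: Loose brass bridge blank: flat foot 30 x 80 x 8 mm (x by y by height), on it an upright rib to grip, 10 mm thick in x, 44 mm along y, z = 8 to 30 mm, centred; 0.24 kg. Origin: centre of the underside. Starts flat in a nest of the fixture, its y along the fixture's y; two to four of the four blanks are present (absent: None).
- blank4: Loose brass bridge blank: flat foot 30 x 80 x 8 mm (x by y by height), on it an upright rib to grip, 10 mm thick in x, 44 mm along y, z = 8 to 30 mm, centred; 0.24 kg. Origin: centre of the underside. Starts flat in a nest of the fixture, its y along the fixture's y; two to four of the four blanks are present (absent: None).
- oil: Bystander: amber glass bottle, 36 mm across, 85 mm high; not to be moved.
- driver: Bystander: screwdriver 170 mm long; not to be moved.
- loupe: Bystander: black eye loupe, 42 mm across, 36 mm high; not to be moved.
- jar: Bystander: glass jar, 64 mm across, 70 mm high; not to be moved.
- bezel: Bystander: steel ring, 80 mm across, 10 mm high; not to be moved.
- brush: Bystander: brush 160 mm long; not to be moved.
- stone: Bystander: marble sharpening stone 100 x 35 x 18 mm; not to be moved.
- dish: Bystander: white dish, 84 mm across, 22 mm high; not to be moved.
Mind the look-alikes: they are no part of the job. What is shaped like the frame but orange or pink is not meant.

How it is judged:
On the way, in this order (a step that is already met when the one before it is completed fails the run):
1. the lid stands open past vertical by itself (over 1.7 rad), the fingers off it (value of joint lid above 1.7 rad and contact force between the fingers and anything else below 0.5 N), for 0.4 s.
2. with the lid still open, all blanks lie in the tray and the frame is fully down on both pins (value of joint lid above 1.7 rad and x of blank1 in the frame of tray between -0.086 and 0.086 m and y of blank1 in the frame of tray between -0.045 and 0.045 m and z of blank1 in the frame of tray between 0 and 0.011 m and angle between each of blank1, blank2, blank3, blank4's own z axis and vertical below 0.1 rad and x of blank2 in the frame of tray between -0.086 and 0.086 m and y of blank2 in the frame of tray between -0.045 and 0.045 m and z of blank2 in the frame of tray between 0 and 0.011 m and x of blank3 in the frame of tray between -0.086 and 0.086 m and y of blank3 in the frame of tray between -0.045 and 0.045 m and z of blank3 in the frame of tray between 0 and 0.011 m and x of blank4 in the frame of tray between -0.086 and 0.086 m and y of blank4 in the frame of tray between -0.045 and 0.045 m and z of blank4 in the frame of tray between 0 and 0.011 m and horizontal distance between frame and fixture below 0.004 m and angle between the x axis of frame and the x axis of fixture, either way round below 0.035 rad and angle between frame's own z axis and vertical below 0.04 rad and z of frame in the frame of fixture between 0.022 and 0.03 m), for 0.3 s.
At the end, for the whole second after the job is handed in: Lid shut (under 0.05 rad); frame home on both pins (centred within 4 mm, turned under 0.035 rad, underside 22 to 30 mm above the fixture's); every blank foot down on the tray floor (within 86 and 45 mm of its centre in x, y; origin under 11 mm high, tilt under 0.1 rad); all at rest (value of joint lid below 0.05 rad and velocity of joint lid between -0.05 and 0.05 rad/s and x of blank1 in the frame of tray between -0.086 and 0.086 m and y of blank1 in the frame of tray between -0.045 and 0.045 m and z of blank1 in the frame of tray between 0 and 0.011 m and angle between each of blank1, blank2, blank3, blank4's own z axis and vertical below 0.1 rad and x of blank2 in the frame of tray between -0.086 and 0.086 m and y of blank2 in the frame of tray between -0.045 and 0.045 m and z of blank2 in the frame of tray between 0 and 0.011 m and x of blank3 in the frame of tray between -0.086 and 0.086 m and y of blank3 in the frame of tray between -0.045 and 0.045 m and z of blank3 in the frame of tray between 0 and 0.011 m and x of blank4 in the frame of tray between -0.086 and 0.086 m and y of blank4 in the frame of tray between -0.045 and 0.045 m and z of blank4 in the frame of tray between 0 and 0.011 m and horizontal distance between frame and fixture below 0.004 m and angle between the x axis of frame and the x axis of fixture, either way round below 0.035 rad and angle between frame's own z axis and vertical below 0.04 rad and z of frame in the frame of fixture between 0.022 and 0.03 m and linear speed of each of blank1, blank2, blank3, blank4, frame below 0.02 m/s); the robot touches nothing.
It fails at once if another thing on the bench is moved more than 4 cm or tipped over (distance of any of oil, driver, loupe, jar, bezel, brush, stone, dish from where it was at the start of the episode above 0.04 m or angle between any of oil, jar, loupe's own z axis and vertical above 0.6 rad).
Of blank1, blank2, blank3, blank4 only 2 to 4 are there at a start; the rules pass over those that are not, and their reading is None.
At some moment in a run one of frame may be knocked a few centimetres aside while the robot is not near it.
Once in a run the grip may slacken for a moment while it holds something.
It also fails if it takes over 210 s, if anything falls off the work surface, if the arm or the gripper's body presses on something with over 40 N, if the wrist force passes 120 N, or if a joint passes its speed limit or range.

ROBOT

A 6-joint arm with a two-finger parallel gripper is mounted at the origin on the work surface. World frame = base frame: x ahead of the robot, y to its left, z up, the work surface at z = 0. Lengths are in m, angles in rad, forces in N, time in s.
With the tool pointing down it reaches from about 0.425 to 0.95 m from the base axis. Payload 14.7 kg.
Tool frame: the origin (TCP) lies midway between the tips of the shut fingers; the grasp point (between the pads) lies 19 mm behind it; z points along the fingers, y is the direction in which the jaws open and shut (so a half turn about z gives the same grasp; the last joint's range is limited). The gripper opens to 85 mm and grips with 20 to 120 N. Pads are 22 mm wide; open, the fingers measure 114 mm over their backs; the gripper's body (76 mm by 85 mm) begins 54 mm behind the grasp point. The pads swing forward as they close: fully open they stand 13 mm farther back than shut.
Start: joints at [1.295, 0.48, 1.596, -0, 1.065, -0.047], TCP at [0.147, 0.633, 0.231] pointing down, gripper open.
Joint ranges: [-2.75, 2.75], [-0.82, 2.05], [0.23, 2.67], [-1.56, 4.7], [0.09, 2.69], [-2.92, 2.92]. Speed limits (rad/s): [1.89, 1.89, 2.39, 3.01, 3.01, 3.01].

INTERFACE

Orientations are given as a unit quaternion [x, y, z, w].
In Python, from plant import telemetry, cams, sign_off, spotter gives the robot as it stands.
- The arm moves only by the shell command python3 -m jog 'ROWS' [FORCE]. ROWS is JSON, a list of rows, each a list of 3 entries, a list of its own where there are three numbers: the opening in per cent of the stroke, from 0 (shut) to 100 (fully open), then the shift along the tool's x, y, z in m, then the turn, a rotation vector about the tool's x, y, z in degrees. A call has 1 to 12 rows; each row shifts and turns the commanded pose from where the row before left it, along the tool's axes as they then stand; what a row does not reach is not made up. A row lasts 1/10 s, in which the tool goes at most 50 mm and 8.59 degrees, less where a joint would pass 70% of its speed; a pose out of reach is approached as far as the arm can. A call is refused whole if a number of a shift passes 0.05 or a number of a turn 8.59, either way. A call with a gripper value outside its range is refused whole. The fingers move at their own pace and stop on an object; FORCE is the grip in N (left out, the last holds). Time passes only in rows, so rows that do not move let the fingers close. It gives the time, the measured TCP pose, the force and the opening at its end, in the units of the state.
- telemetry.read_state(): the state, without advancing time (a new reading comes with each control period).
- cams.read_camera(name): name is "scene" or "top"; returns a dict with "img" (400x640x3 uint8, red, green, blue), "intrinsics" (3x3 intrinsics, pixels), "rvec" (rotation vector, rad) and "tvec" (3), from world to camera coordinates, as OpenCV has them. Camera axes: x right, y down, z forward; pixel columns grow to the right and rows downward; lengths in m; the calibration is good to about 2 mm. A picture is of the moment at which its call begins. There is no depth.
- sign_off(): hands the job in, once; it reports no verdict.
Trained networks look in a picture, given as the dict that the camera call returned (one of the last four; its "shot" number tells which), for a name from the list of things; names that differ only in an ending like _2 or _b are one class to them, and where a whole thing is asked for, a point or a joint stands for the part that bears it (a point fixed in the world has none). Each returns a list of dicts, best first, with "confidence" (0 to 1); they miss things now and then, are a little off and sometimes report something else, mostly with a low value. They report only what shows in the picture. A call takes as long as a camera call. They do not tell look-alikes from the thing itself.
- spotter.outline_of(picture, target): "mask" (400x640 bool, what is visible of it) and "rect" ([left, top, width, height] in pixels, round what is visible of it).
The state is a dict: "t": time; "q": joint angles; "joint_velocities": joint speeds; "joint_torque": joint torques, N m; "tool_pos": TCP position; "ee_rot": TCP orientation; "ft_force": force on the tool from outside, world axes, zero at the start; "torque": the same for the moment, N m; "finger_gap": finger opening in m.
Only numpy, scipy, OpenCV 4.12 (cv2) and the standard library are available. Lean on these libraries where they do the work, as an engineer would, in place of code of your own. Each camera call takes 0.05 s, during which the arm holds its last target.

## Working session

There is one attempt and no reset: what is moved stays moved. The work goes in short steps, Python scripts to look and compute and a shell command to move; the robot and the scene stay as the last step left them, time stands still between calls to the robot, and variables do not carry over. Pictures are saved under pics/ and viewed, and the job is handed in when it is done.

```bash
ls -la; mkdir -p pics
python3 - <<'E'
from plant import telemetry, cams
import cv2,numpy as np
print(telemetry.read_state())
for n in ("scene","top"):
    p=cams.read_camera(n)
    cv2.imwrite(f"pics/{n}0.png",p["img"][:,:,::-1])
    print(n,p["intrinsics"],p["rvec"],p["tvec"])
    R=cv2.Rodrigues(np.array(p["rvec"]))[0];print(-R.T@np.array(p["tvec"]).ravel())
E
```

```text
total 12
drwxr-xr-x  3 agent agent 4096 Dec  7 14:33 .
drwxr-xr-x 23 root  root  4096 Dec  7 14:33 ..
drwxr-xr-x  2 agent agent 4096 Dec  7 14:33 pics
{'t': 0.0, 'q': array([ 1.29539926e+00,  4.80825222e-01,  1.59686443e+00,  2.60435824e-05,
        1.06509893e+00, -4.65922102e-02]), 'joint_velocities': array([-0.00050972,  0.00049411,  0.00175634,  0.00142048,  0.00014913,
        0.00210199]), 'joint_torque': array([ 2.67573487e-03, -9.50677800e+01, -4.30178869e+01,  1.93711321e-04,
        1.25145193e-02,  8.70792360e-05]), 'tool_pos': array([0.14728456, 0.63267584, 0.2306802 ]), 'ee_rot': array([ 1.14159298e-01,  9.93462278e-01, -5.88403984e-04, -1.07094272e-04]), 'ft_force': array([-0.99459814, -0.53366881,  0.07421967]), 'torque': array([-0.02603845, -0.01147289, -0.01626345]), 'finger_gap': 0.08537955078319961}
scene [[388.94375612   0.         318.6641618 ]
 [  0.         388.94375612 197.1228656 ]
 [  0.           0.           1.        ]] [ 1.47522543  2.26528819 -0.71591909] [ 0.27237197 -0.30323879  1.48837601]
[1.13247107 0.18485519 1.03186299]
top [[433.87295413   0.         320.36898324]
 [  0.         433.87295413 195.77185493]
 [  0.           0.           1.        ]] [ 2.12244342 -2.16069273  0.15279361] [-0.07464832  0.51850407  1.5183009 ]
[ 0.28701286 -0.09096781  1.57765805]
```

View pics/scene0.png

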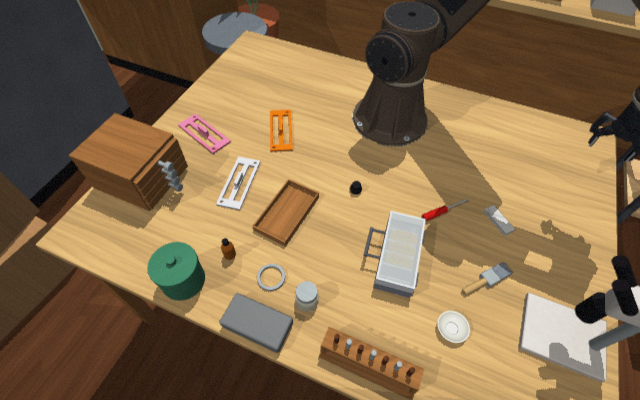

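View pics/top0.png

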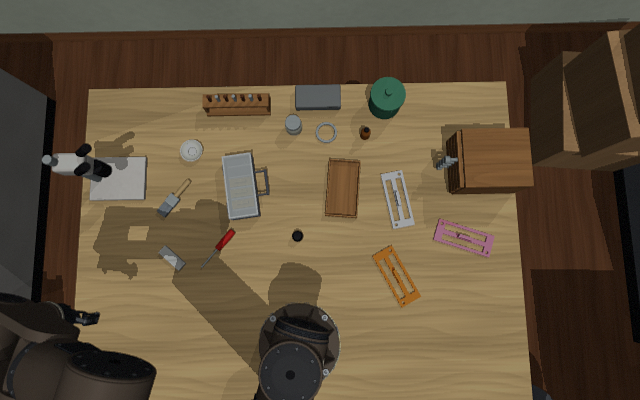

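The top view has the fixture at (240,185) with its handle on the right at (263,180). The tray is at (342,187). Three frame-shaped things show: silver-white at (397,200), orange at (396,275) and pink at (463,237). Aluminium means the silver one.

```bash
cat > h.py <<'E'
import cv2,numpy as np
from scipy.optimize import minimize
from plant import telemetry, cams, spotter
def cam(p):
    R=cv2.Rodrigues(np.array(p["rvec"],float))[0]; return np.array(p["intrinsics"]),R,np.array(p["tvec"],float).ravel()
def proj(p,X):
    K,R,t=cam(p); c=np.asarray(X,float).reshape(-1,3)@R.T+t; u=c@K.T; return u[:,:2]/u[:,2:]
def ray(p,uv,z):
    K,R,t=cam(p); C=-R.T@t; d=R.T@np.linalg.inv(K)@np.array([uv[0],uv[1],1.]); return C+d*(z-C[2])/d[2]
def pose(x,y,yaw,pts,z=0):
    c,s=np.cos(yaw),np.sin(yaw); P=np.asarray(pts,float); return np.c_[x+c*P[:,0]-s*P[:,1], y+s*P[:,0]+c*P[:,1], z+P[:,2]]
def box(sx,sy,z0,z1,cx=0,cy=0):
    return np.array([[cx+a*sx/2,cy+b*sy/2,z] for a in(-1,1) for b in (-1,1) for z in (z0,z1)])
def fill(parts_px,sc=4):
    im=np.zeros((400*sc,640*sc),np.uint8)
    for q in parts_px:
        h=cv2.convexHull(np.round((q+0.5)*sc-0.5).astype(np.int32)); cv2.fillConvexPoly(im,h,255)
    return cv2.resize(im,(640,400),interpolation=cv2.INTER_AREA)/255.
def fit(views,parts,x0,z=0):
    # views: list of (pic,mask)
    def cost(v):
        c=0
        for p,m in views:
            f=fill([proj(p,pose(v[0]/100,v[1]/100,v[2],q,z)) for q in parts])
            c+=1-np.minimum(f,m).sum()/max(np.maximum(f,m).sum(),1)
        return c
    v=np.array([x0[0]*100,x0[1]*100,x0[2]])
    for s in (1.,.2):
        r=minimize(cost,v,method="Nelder-Mead",options=dict(initial_simplex=[v,v+[s,0,0],v+[0,s,0],v+[0,0,.1*s]],xatol=1e-3,fatol=1e-5)); v=r.x
    return np.array([v[0]/100,v[1]/100,v[2]]),r.fun
FIX=[box(226,104,0,66)/1000, box(94,10,46,56,0,-94)/1000]
TRAY=[box(210,116,0,25)/1000]
BLANK=[box(30,80,0,8)/1000,box(10,44,8,30)/1000]
def save(p,n,c=None,s=1):
    im=p["img"][:,:,::-1]
    if c is not None: im=im[c[1]:c[3],c[0]:c[2]]
    cv2.imwrite(f"pics/{n}.png",cv2.resize(im,None,fx=s,fy=s,interpolation=cv2.INTER_CUBIC))
def tool():
    s=telemetry.read_state(); 
    from scipy.spatial.transform import Rotation as Ro
    R=Ro.from_quat(s["ee_rot"]).as_matrix(); return s,R
E
python3 - <<'E'
from h import *
P={n:cams.read_camera(n) for n in("top","scene")}
for n,p in P.items():
    for t in ("fixture","lid","tray","frame","lid_handle"):
        for o in spotter.outline_of(p,t):
            m=o["mask"]; ys,xs=np.nonzero(m)
            rc=cv2.minAreaRect(np.c_[xs,ys].astype(np.float32)); print(n,t,round(o["confidence"],2),o["rect"],m.sum(),np.round(rc[0],1),np.round(rc[1],1),round(rc[2],1), np.round(ray(p,rc[0],0.01),3))
save(P["top"],"frames",(360,150,520,320),4)
E
```

```text
top fixture 0.85 [225.1, 153.0, 43.1, 65.1] 2162 [246.  185.1] [65.  43.9] 82.9 [0.566 0.188 0.01 ]
top fixture 0.3 [221.7, 151.9, 44.3, 68.2] 2137 [246.  184.7] [64.6 44. ] 83.3 [0.568 0.189 0.01 ]
top lid 0.88 [223.2, 151.1, 44.5, 68.1] 2111 [246.3 184.6] [64.4 43.7] 82.7 [0.568 0.188 0.01 ]
top lid 0.25 [316.1, 122.9, 27.8, 19.9] 169 [326.  131.5] [21. 20.] 90.0 [ 0.764 -0.109  0.01 ]
top tray 0.67 [292.0, 231.1, 11.7, 9.5] 84 [297.  235.5] [9.2 9.2] 45.0 [0.378 0.003 0.01 ]
top tray 0.66 [322.6, 155.9, 39.5, 65.3] 1846 [342.6 187.8] [32.3 57.7] 3.8 [ 0.549 -0.166  0.01 ]
top tray 0.55 [281.3, 114.3, 21.9, 20.3] 300 [293.5 125. ] [20. 17.] 90.0 [0.791 0.012 0.01 ]
top frame 0.94 [434.7, 222.4, 60.2, 35.9] 629 [463.6 237.3] [59.1 22.4] 17.3 [ 0.361 -0.596  0.01 ]
top frame 0.79 [371.0, 246.3, 50.0, 59.4] 780 [396.3 275.7] [59.4 22.5] 60.6 [ 0.229 -0.349  0.01 ]
top frame 0.61 [381.0, 170.1, 32.5, 58.5] 772 [397.2 198.7] [57.2 22.3] 76.0 [ 0.505 -0.364  0.01 ]
top lid_handle 0.66 [222.4, 154.7, 43.3, 65.9] 2069 [245.8 184.8] [63.8 44.2] 82.9 [0.567 0.189 0.01 ]
top lid_handle 0.39 [
[... 388 characters left out ...]
 [250.0, 179.5, 68.7, 67.6] 2354 [285.7 211.7] [38.5 67.3] 35.5 [ 0.553 -0.168  0.01 ]
scene frame 0.96 [216.5, 159.4, 44.5, 49.6] 932 [237.9 183.1] [25.  57.4] 22.8 [ 0.516 -0.363  0.01 ]
scene frame 0.8 [177.0, 114.8, 53.0, 38.4] 599 [203.5 132.7] [50.5 20.8] 38.0 [ 0.366 -0.595  0.01 ]
scene frame 0.7 [266.4, 106.0, 23.3, 44.3] 464 [280.5 130. ] [41.  21.2] 86.9 [ 0.239 -0.346  0.01 ]
scene frame 0.47 [435.9, 308.2, 30.6, 33.8] 788 [453.  326.5] [34.6 27.6] 45.0 [0.697 0.392 0.01 ]
scene lid_handle 0.67 [362.5, 213.0, 64.3, 77.3] 3000 [392.2 250.4] [55.4 76.8] 9.5 [0.548 0.179 0.01 ]
scene lid_handle 0.59 [219.9, 158.6, 39.6, 52.2] 849 [237.4 182.7] [24.2 54.5] 23.2 [ 0.515 -0.365  0.01 ]
```

View pics/frames.png

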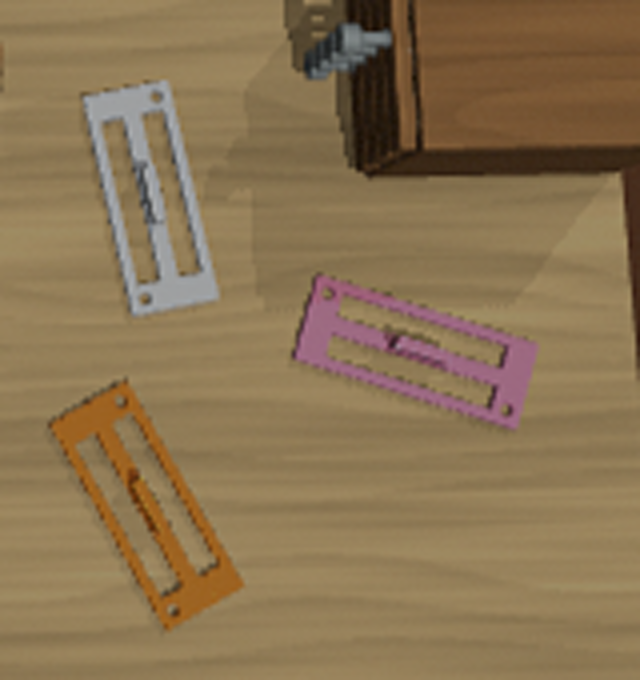

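The crop confirms it: the silver-white frame at top (397,200) is the aluminium one. The other two are clearly orange and pink. Next I fit the poses.

```bash
cat >> h.py <<'E'
FRAME=[box(206,80,0,8)/1000]
def best(p,t,near):
    # detection whose mask centre is nearest pixel 'near'
    os=spotter.outline_of(p,t); b=None
    for o in os:
        ys,xs=np.nonzero(o["mask"]); d=np.hypot(xs.mean()-near[0],ys.mean()-near[1])
        if d<25 and (b is None or o["confidence"]>b["confidence"]): b=o
    return b
def hullmask(m):
    ys,xs=np.nonzero(m); h=cv2.convexHull(np.c_[xs,ys].astype(np.int32)); o=np.zeros(m.shape,np.uint8); cv2.fillConvexPoly(o,h,1); return o.astype(bool)
def overlay(p,n,polys,c,s):
    im=p["img"][:,:,::-1][c[1]:c[3],c[0]:c[2]]; im=cv2.resize(im,None,fx=s,fy=s,interpolation=cv2.INTER_CUBIC)
    for q,col in polys:
        h=cv2.convexHull(q.astype(np.float32))[:,0]; h=((h-np.array(c[:2])+.5)*s).astype(np.int32); cv2.polylines(im,[h],True,col,1)
    cv2.imwrite(f"pics/{n}.png",im)
E
python3 - <<'E'
from h import *
P={n:cams.read_camera(n) for n in("top","scene")}
G={"fixture":((.56,.187,-.12),FIX),"tray":((.55,-.166,-.06),TRAY),"frame":((.51,-.364,.2),FRAME)}
res={}
for t,(x0,parts) in G.items():
    V=[]
    for n,p in P.items():
        nr=proj(p,[[x0[0],x0[1],.01]])[0]
        o=best(p,t,nr)
        if o is None: print("none",n,t); continue
        m=o["mask"]; m=hullmask(m) if t!="fixture" else m
        V.append((n,p,m))
    for sel in (("top",),("scene",),("top","scene")):
        v,f=fit([(p,m) for n,p,m in V if n in sel],parts,x0); print(t,sel,np.round(v,4),round(f,3))
    res[t]=v
pol={n:[(proj(p,pose(*res[t],q)),(0,0,255)) for t in G for q in G[t][1]] for n,p in P.items()}
overlay(P["top"],"ov_top",pol["top"],(210,140,430,250),3.6)
overlay(P["scene"],"ov_sc",pol["scene"],(210,140,430,310),3.6)
E
```

```text
fixture ('top',) [0.5577 0.202  0.1372] 0.057
fixture ('scene',) [0.5589 0.2004 0.1361] 0.062
fixture ('top', 'scene') [0.5576 0.2012 0.1367] 0.127
tray ('top',) [ 0.5488 -0.1656 -0.0896] 0.063
tray ('scene',) [ 0.5503 -0.1673 -0.096 ] 0.037
tray ('top', 'scene') [ 0.549  -0.1668 -0.0947] 0.108
frame ('top',) [ 0.5066 -0.3642  0.1804] 0.039
frame ('scene',) [ 0.509  -0.3661  0.1724] 0.067
frame ('top', 'scene') [ 0.5067 -0.3648  0.1838] 0.121
```

View pics/ov_top.png

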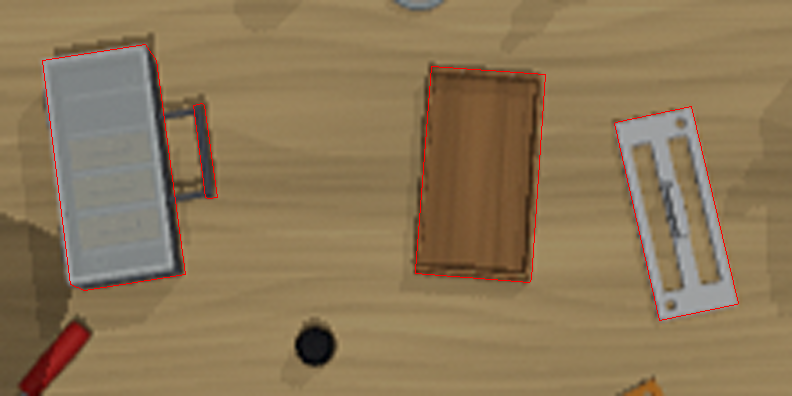

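View pics/ov_sc.png

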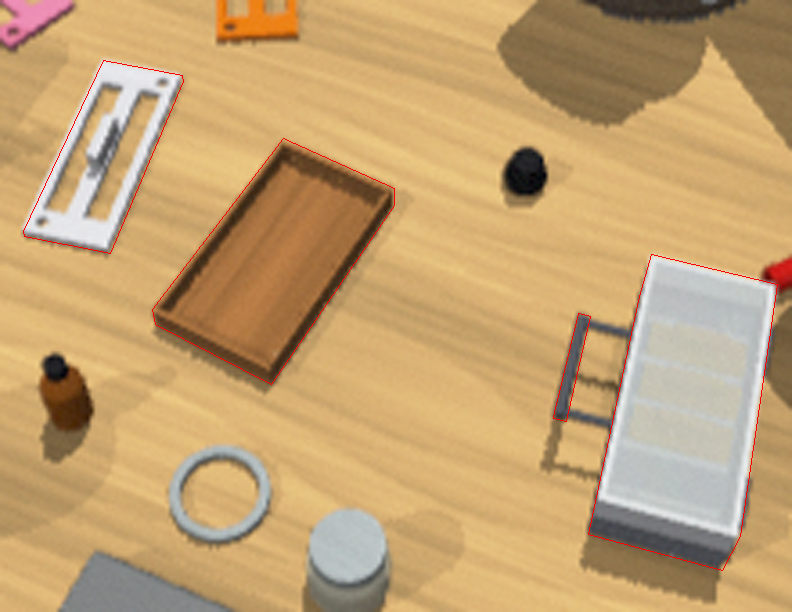

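Model overlays match well in both views. The fixture is at about (0.558, 0.201) with yaw 0.137, its lid handle towards −y. Three brass blanks seem visible through the window. Next I work out the move to the lid handle.

```bash
cat >> h.py <<'E'
from scipy.spatial.transform import Rotation as Ro
FX=(.558,.2012,.1367); TR=(.5492,-.1668,-.0935)
def loc(o,x,y,z): return pose(*o,[[x,y,z]])[0]
def plan(pos,yaw):
    """yaw: angle of the tool y axis measured from world +y, mod half turn; prints turn (tool axes, deg), then shift after turn"""
    s=telemetry.read_state(); R=Ro.from_quat(s["ee_rot"]).as_matrix(); best=None
    for k in (0,np.pi):
        a=yaw+k; y=np.array([-np.sin(a),np.cos(a),0]); z=np.array([0,0,-1.]); T=np.c_[np.cross(y,z),y,z]
        rv=np.degrees(Ro.from_matrix(R.T@T).as_rotvec())
        if best is None or np.linalg.norm(rv)<np.linalg.norm(best[0]): best=(rv,T)
    rv,T=best; d=T.T@(np.asarray(pos)-s["tool_pos"])
    print("t",round(s["t"],2),"tcp",np.round(s["tool_pos"],4),"gap",round(s["finger_gap"],4),"F",np.round(s["ft_force"],1),"q",np.round(s["q"],2))
    print("turn",np.round(rv,2),"then shift",np.round(d,4))
E
python3 - <<'E'
from h import *
p=loc(FX,0,-.094,0); print(p)
plan([p[0],p[1],.12],FX[2])
E
```

```text
[0.57080982 0.10807692 0.        ]
t 1.1 tcp [0.1474 0.633  0.2313] gap 0.0855 F [ 0.8 -0.3 -0.6] q [ 1.3   0.48  1.6  -0.    1.07 -0.05]
turn [ -0.     0.   -20.94] then shift [-0.3479 -0.5778  0.1113]
```

```bash
python3 -m jog '[[40,[0,0,0],[0,0,-7]],[40,[0,0,0],[0,0,-7]],[40,[0,0,0],[0,0,-6.94]],[40,[-0.025,-0.041,0],[0,0,0]],[40,[-0.025,-0.041,0],[0,0,0]],[40,[-0.025,-0.041,0],[0,0,0]],[40,[-0.025,-0.041,0],[0,0,0]],[40,[-0.025,-0.041,0],[0,0,0]],[40,[-0.025,-0.041,0],[0,0,0]],[40,[-0.025,-0.041,0],[0,0,0]]]' 30
python3 -m jog '[[40,[-0.025,-0.041,0.01],[0,0,0]],[40,[-0.025,-0.041,0.02],[0,0,0]],[40,[-0.025,-0.041,0.02],[0,0,0]],[40,[-0.025,-0.041,0.02],[0,0,0]],[40,[-0.025,-0.041,0.02],[0,0,0]],[40,[-0.025,-0.041,0.02],[0,0,0]],[40,[-0.025,-0.041,0],[0,0,0]],[40,[0,0,0],[0,0,0]]]'
python3 - <<'E'
from h import *
p=loc(FX,0,-.094,.032); plan(p,FX[2])
p=cams.read_camera("top"); save(p,"t1",(200,100,360,260),4)
p=cams.read_camera("scene"); save(p,"s1",(280,140,480,320),4)
E
```

```text
t: 2.1
tool_pos: [0.3608, 0.371, 0.2315]
ee_rot: [-0.068, 0.998, 0.0, 0.0]
ft_force: [1.7, 0.7, -0.1]
finger_gap: 0.0344
t: 2.9
tool_pos: [0.57, 0.1152, 0.1247]
ee_rot: [-0.066, 0.998, -0.0, 0.001]
ft_force: [0.5, 0.8, 0.4]
finger_gap: 0.0342
t 2.9 tcp [0.57   0.1152 0.1247] gap 0.0342 F [0.5 0.8 0.4] q [ 0.15  0.51  1.86 -0.    0.77 -1.56]
turn [-0.04  0.09 -0.22] then shift [ 0.0002 -0.0072  0.0927]
```

View pics/s1.png

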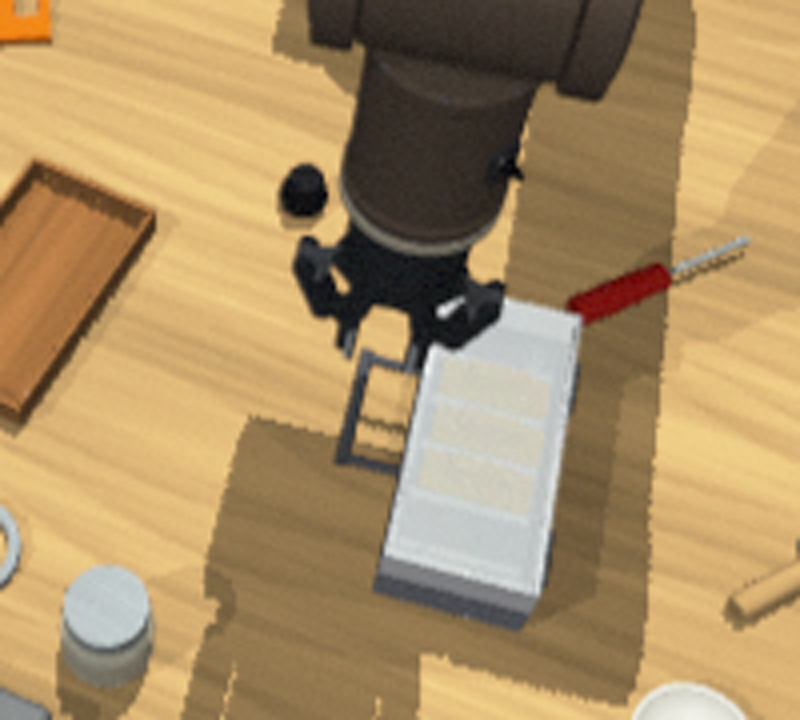

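The gripper is over the handle, which shows as the bar at about (355,410) in the crop. I lower it and grip.

```bash
python3 -m jog '[[40,[0,-0.007,0.02],[0,0,0]],[40,[0,0,0.02],[0,0,0]],[40,[0,0,0.02],[0,0,0]],[40,[0,0,0.02],[0,0,0]],[40,[0,0,0.012],[0,0,0]],[40,[0,0,0],[0,0,0]]]'
python3 -m jog '[[0,[0,0,0],[0,0,0]],[0,[0,0,0],[0,0,0]],[0,[0,0,0],[0,0,0]],[0,[0,0,0],[0,0,0]],[0,[0,0,0],[0,0,0]],[0,[0,0,0],[0,0,0]]]' 30
python3 - <<'E'
from h import *
plan(loc(FX,0,-.094,.032),FX[2])
p=cams.read_camera("scene"); save(p,"s2",(280,140,480,320),4)
E
```

```text
t: 3.6
tool_pos: [0.566, 0.113, 0.0321]
ee_rot: [-0.069, 0.998, -0.0, -0.001]
ft_force: [-0.0, -0.3, -0.8]
finger_gap: 0.0342
t: 4.2
tool_pos: [0.5681, 0.1092, 0.0344]
ee_rot: [-0.069, 0.998, -0.001, 0.0]
ft_force: [2.7, -42.1, 2.0]
finger_gap: 0.009
t 4.2 tcp [0.5681 0.1092 0.0344] gap 0.009 F [  2.7 -42.1   2. ] q [ 0.14  0.64  1.91 -0.01  0.59 -1.56]
turn [-0.17  0.04  0.03] then shift [-0.0026 -0.0015  0.0024]
```

View pics/s2.png

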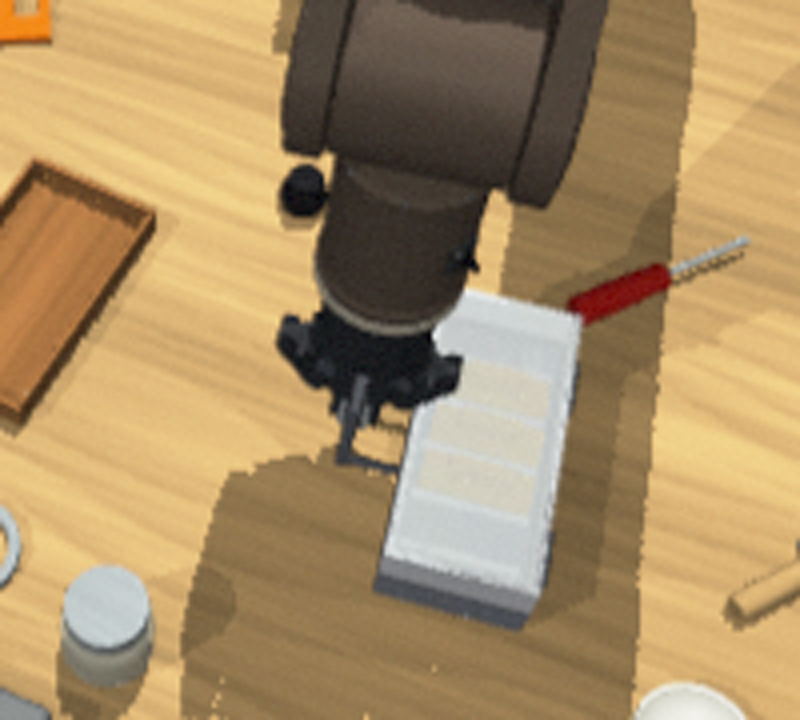

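A −42 N sideways load means my commanded pose sits a few mm off the bar. I'll relieve that before lifting.

```bash
python3 -m jog '[[0,[0,-0.002,0],[0,0,0]],[0,[0,-0.002,0],[0,0,0]],[0,[0,0,0],[0,0,0]]]'
python3 - <<'E'
from h import *
plan(loc(FX,0,-.094,.032),FX[2])
H=np.array([.056,.036-.019])
for th in np.arange(0,1.951,.15):
    c,s=np.cos(th),np.sin(th); print(round(th,2),np.round([.056-.150*c+.015*s,.036+.150*s+.015*c-.019],4),end=' ')
E
```

```text
t: 4.55
tool_pos: [0.5681, 0.1086, 0.0341]
ee_rot: [-0.068, 0.998, 0.0, 0.0]
ft_force: [-1.2, 0.3, -1.2]
finger_gap: 0.009
t 4.55 tcp [0.5681 0.1086 0.0341] gap 0.009 F [-1.2  0.3 -1.2] q [ 0.14  0.64  1.91  0.    0.58 -1.57]
turn [ 0.02  0.05 -0.03] then shift [-0.0026 -0.0009  0.0021]
0.0 [-0.094  0.032] 0.15 [-0.0901  0.0542] 0.3 [-0.0829  0.0757] 0.45 [-0.0725  0.0958] 0.6 [-0.0593  0.1141] 0.75 [-0.0435  0.1302] 0.9 [-0.0255  0.1438] 1.05 [-0.0056  0.1546] 1.2 [0.0156 0.1622] 1.35 [0.0378 0.1666] 1.5 [0.0604 0.1677] 1.65 [0.0828 0.1653] 1.8 [0.1047 0.1597] 1.95 [0.1255 0.1508]
```

```bash
python3 -m jog '[[0,[0,0.0015,-0.011],[0,0,0]],[0,[0,0.0024,-0.011],[0,0,0]],[0,[0,0.003,-0.011],[0,0,0]],[0,[0,0.004,-0.0105],[0,0,0]],[0,[0,0.005,-0.01],[0,0,0]],[0,[0,0.0054,-0.01],[0,0,0]],[0,[0,0.006,-0.0093],[0,0,0]],[0,[0,0.007,-0.009],[0,0,0]],[0,[0,0,0],[0,0,0]]]'
python3 - <<'E'
from h import *
s,R=tool(); c,n=np.cos(FX[2]),np.sin(FX[2]); d=s["tool_pos"]-np.array([FX[0],FX[1],0]); print("fix frame",np.round([c*d[0]+n*d[1],-n*d[0]+c*d[1],d[2]],4),s["ft_force"],s["finger_gap"])
E
```

```text
t: 5.45
tool_pos: [0.5637, 0.1422, 0.1174]
ee_rot: [-0.069, 0.998, -0.001, 0.001]
ft_force: [-0.1, -16.8, 10.6]
finger_gap: 0.0085
fix frame [-0.0023 -0.0592  0.1174] [ -0.06256597 -16.81559719  10.58928649] 0.008491694745783929
```

```bash
python3 -m jog '[[0,[0,0.006,-0.0095],[0,0,0]],[0,[0,0.0078,-0.0085],[0,0,0]],[0,[0,0.009,-0.007],[0,0,0]],[0,[0,0.009,-0.0066],[0,0,0]],[0,[0,0.01,-0.0057],[0,0,0]],[0,[0,0.01,-0.005],[0,0,0]],[0,[0,0.0105,-0.004],[0,0,0]],[0,[0,0.0107,-0.0036],[0,0,0]],[0,[0,0,0],[0,0,0]]]'
python3 - <<'E'
from h import *
s,R=tool(); c,n=np.cos(FX[2]),np.sin(FX[2]); d=s["tool_pos"]-np.array([FX[0],FX[1],0]); print("fix frame",np.round([c*d[0]+n*d[1],-n*d[0]+c*d[1],d[2]],4),s["ft_force"],s["finger_gap"])
E
```

```text
t: 6.35
tool_pos: [0.5539, 0.2162, 0.1663]
ee_rot: [-0.069, 0.998, 0.0, 0.001]
ft_force: [3.4, -3.6, 11.1]
finger_gap: 0.0085
fix frame [-0.002   0.0155  0.1663] [ 3.35768593 -3.649637   11.08990943] 0.008492858483921785
```

```bash
python3 -m jog '[[0,[0,0.011,-0.0034],[0,0,0]],[0,[0,0.011,-0.002],[0,0,0]],[0,[0,0.0113,-0.001],[0,0,0]],[0,[0,0.0113,-0.0001],[0,0,0]],[0,[0,0.0112,0.0008],[0,0,0]],[0,[0,0.0112,0.0016],[0,0,0]],[0,[0,0.011,0.0024],[0,0,0]],[0,[0,0.0109,0.0032],[0,0,0]],[0,[0,0.0085,0.0035],[0,0,0]],[0,[0,0,0],[0,0,0]]]'
python3 - <<'E'
from h import *
s,R=tool(); c,n=np.cos(FX[2]),np.sin(FX[2]); d=s["tool_pos"]-np.array([FX[0],FX[1],0]); print("fix frame",np.round([c*d[0]+n*d[1],-n*d[0]+c*d[1],d[2]],4),s["ft_force"],s["finger_gap"])
p=cams.read_camera("scene"); save(p,"s3",(280,140,480,320),4)
E
```

```text
t: 7.35
tool_pos: [0.5405, 0.3129, 0.1599]
ee_rot: [-0.069, 0.998, 0.0, 0.001]
ft_force: [6.3, 2.7, 3.2]
finger_gap: 0.0086
fix frame [-0.0021  0.113   0.1599] [6.33499883 2.67800004 3.17031162] 0.008562296486523709
```

View pics/s3.png

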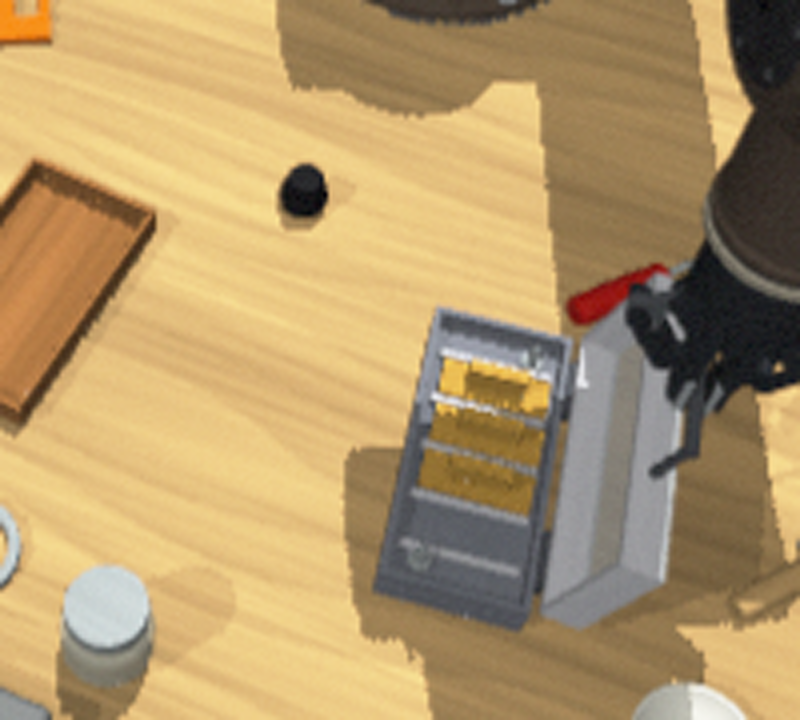

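The lid is at about 1.85 rad. Three blanks sit in the nests at x = −60, −20 and +20 mm, and the +60 nest is empty. I move on towards the stop, release and lift away.

```bash
python3 -m jog '[[0,[0,0.006,0.003],[0,0,0]],[0,[0,0,0],[0,0,0]],[40,[0,0,0],[0,0,0]],[40,[0,0,0],[0,0,0]],[40,[0,0,0],[0,0,0]],[40,[0,0,0],[0,0,0]],[40,[0,0,-0.02],[0,0,0]],[40,[0,0,-0.03],[0,0,0]],[40,[0,0,-0.03],[0,0,0]],[40,[0,0,0],[0,0,0]],[40,[0,0,0],[0,0,0]],[40,[0,0,0],[0,0,0]]]'
python3 - <<'E'
from h import *
p=cams.read_camera("scene"); save(p,"s4",(280,140,480,320),4)
p=cams.read_camera("top"); save(p,"t4",(180,100,400,260),3.6)
plan(loc(FX,-.06,0,.16),FX[2]-np.pi/2)
E
```

```text
t: 8.6
tool_pos: [0.5386, 0.3168, 0.2359]
ee_rot: [-0.068, 0.998, -0.0, -0.001]
ft_force: [-0.0, 0.7, -0.6]
finger_gap: 0.034
t 8.7 tcp [0.5387 0.3168 0.2357] gap 0.0342 F [-0.7 -0.1 -0.1] q [ 0.48  0.44  1.65  0.    1.05 -1.22]
turn [-1.100e-01 -5.000e-02  8.999e+01] then shift [-0.1172 -0.0566  0.0757]
```

View pics/s4.png

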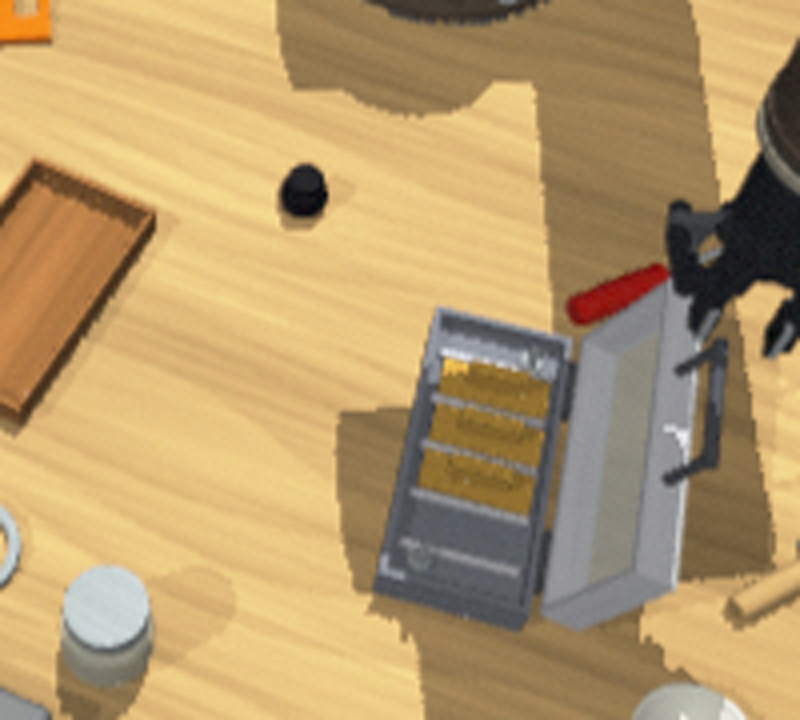

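View pics/t4.png

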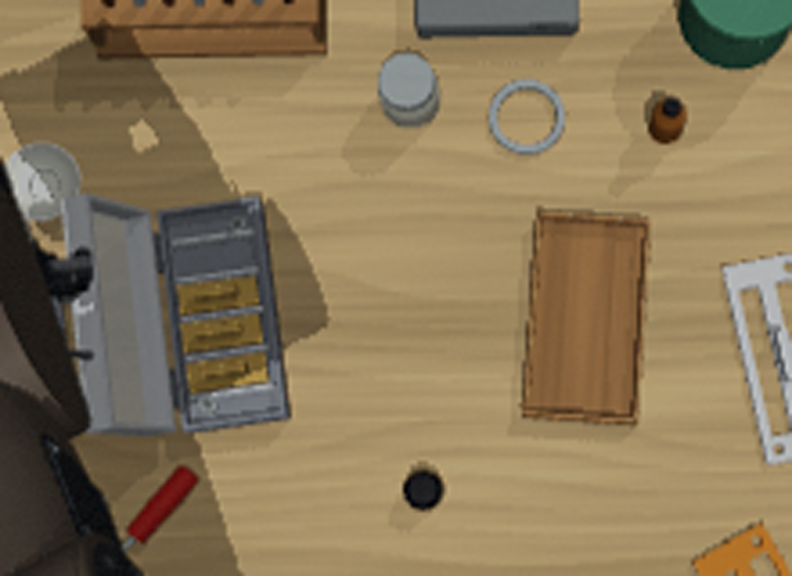

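The lid stands open on its own at the right of the scene crop, around (620,430). Next I measure the blanks.

Run:
```python
from h import *
P={n:cams.read_camera(n) for n in("top","scene")}
D={}
for n,p in P.items():
    os=[o for o in spotter.outline_of(p,"blank1")]
    D[n]=os
    for o in os:
        ys,xs=np.nonzero(o["mask"]); print(n,round(o["confidence"],2),round(xs.mean(),1),round(ys.mean(),1),o["mask"].sum())
for i,x in enumerate((-.06,-.02,.02)):
    x0=loc(FX,x,0,0)[:2]
    V=[]
    for n,p in P.items():
        nr=proj(p,[[*x0,.03]])[0]
        c=[o for o in D[n] if np.hypot(*(np.argwhere(o["mask"]).mean(0)[::-1]-nr))<7]
        if c: V.append((n,p,max(c,key=lambda o:o["confidence"])["mask"]))
    for sel in (("top",),("scene",),("top","scene")):
        vv=[(p,m) for n,p,m in V if n in sel]
        if len(vv)<len(sel): continue
        v,f=fit(vv,BLANK,(*x0,FX[2]),z=.02)
        c,s=np.cos(FX[2]),np.sin(FX[2]); d=v[:2]-np.array(FX[:2]); print(x,sel,np.round(v,4),"fixframe mm",np.round([1e3*(c*d[0]+s*d[1]),1e3*(-s*d[0]+c*d[1])],1),round(f,3))
# handle check / fixture rim re-fit overlay
E4=[box(226,104,0,36)/1000]
overlay(P["top"],"ovt4",[(proj(P["top"],pose(*FX,box(226,104,36,36)/1e3)),(0,0,255))]+[(proj(P["top"],pose(*FX,box(30,80,.028,.028)*[1e-3,1e-3,1]+[x,0,0])),(0,255,0)) for x in(-.06,-.02,.02)],(190,140,290,230),7)
overlay(P["scene"],"ovs4",[(proj(P["scene"],pose(*FX,box(226,104,36,36)/1e3)),(0,0,255))]+[(proj(P["scene"],pose(*FX,box(30,80,.028,.028)*[1e-3,1e-3,1]+[x,0,0])),(0,255,0)) for x in(-.06,-.02,.02)],(360,205,460,305),6)
```

```text
top 0.72 241.4 191.8 177
top 0.7 242.8 202.8 195
top 0.5 240.7 181.3 177
scene 0.55 401.5 248.8 262
scene 0.54 398.2 260.2 298
scene 0.5 403.4 236.9 266
-0.06 ('top',) [0.4989 0.1967 0.1388] fixframe mm [-59.2   3.7] 0.076
-0.06 ('scene',) [0.5    0.1947 0.1488] fixframe mm [-58.3   1.4] 0.121
-0.06 ('top', 'scene') [0.4989 0.1963 0.1186] fixframe mm [-59.2   3.2] 0.206
-0.02 ('top',) [0.5392 0.2023 0.1212] fixframe mm [-18.5   3.6] 0.117
-0.02 ('scene',) [0.5409 0.2012 0.152 ] fixframe mm [-17.    2.3] 0.164
-0.02 ('top', 'scene') [0.5394 0.2015 0.1036] fixframe mm [-18.4   2.9] 0.286
0.02 ('top',) [0.578  0.2054 0.0739] fixframe mm [20.4  1.5] 0.113
0.02 ('scene',) [0.5793 0.2037 0.1463] fixframe mm [21.4 -0.4] 0.1
0.02 ('top', 'scene') [0.5778 0.2045 0.1039] fixframe mm [20.1  0.5] 0.24
```

View pics/ovt4.png

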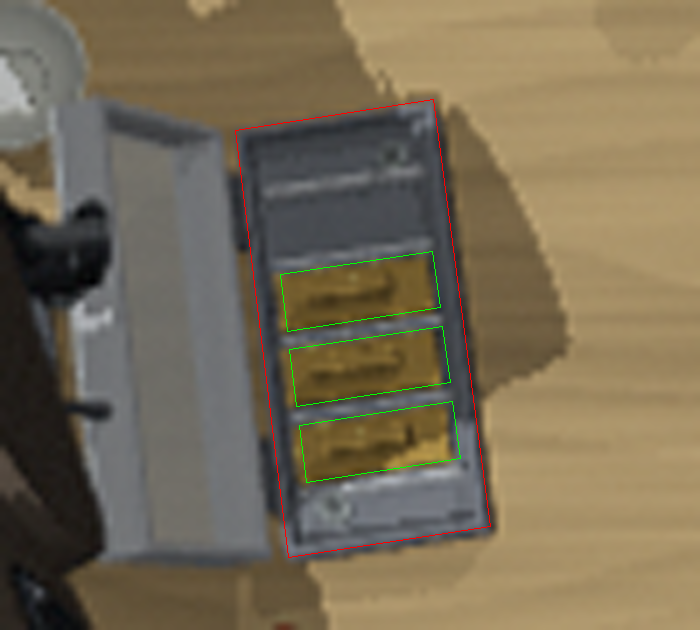

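View pics/ovs4.png

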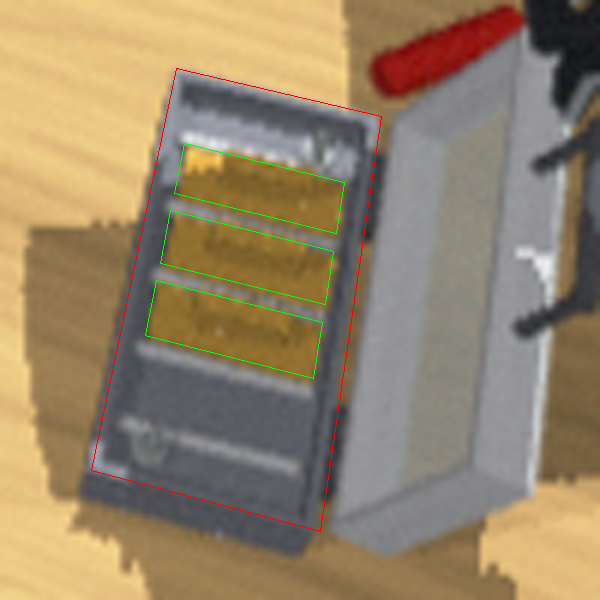

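Blanks are at fixture coordinates of about (−59, 3), (−18, 3) and (20, 1) mm. I turn the wrist 90° and go to the first one.

```bash
python3 -m jog '[[35,[0,0,0],[0,0,8.5]],[35,[0,0,0],[0,0,8.5]],[35,[0,0,0],[0,0,8.5]],[35,[0,0,0],[0,0,8.5]],[35,[0,0,0],[0,0,8.5]],[35,[0,0,0],[0,0,8.5]],[35,[0,0,0],[0,0,8.5]],[35,[0,0,0],[0,0,8.5]],[35,[0,0,0],[0,0,8.5]],[35,[0,0,0],[0,0,8.5]],[35,[0,0,0],[0,0,5]],[35,[0,0,0],[0,0,0]]]'
python3 - <<'E'
from h import *
plan(loc(FX,-.059,.003,.13),FX[2]-np.pi/2)
E
```

```text
t: 10.1
tool_pos: [0.5392, 0.3171, 0.2366]
ee_rot: [0.658, 0.753, -0.0, -0.0]
ft_force: [0.1, -0.3, -0.8]
finger_gap: 0.0304
t 10.1 tcp [0.5392 0.3171 0.2366] gap 0.0304 F [ 0.1 -0.3 -0.8] q [ 0.48  0.44  1.65 -0.    1.05  0.35]
turn [-0.02  0.01 -0.09] then shift [-0.1144 -0.0561  0.1066]
```

```bash
python3 -m jog '[[35,[-0.03,-0.015,0],[0,0,0]],[35,[-0.03,-0.015,0],[0,0,0]],[35,[-0.03,-0.015,0.01],[0,0,0]],[35,[-0.0244,-0.0111,0.02],[0,0,0]],[35,[0,0,0.03],[0,0,0]],[35,[0,0,0.03],[0,0,0]],[35,[0,0,0.016],[0,0,0]],[35,[0,0,0],[0,0,0]],[35,[0,0,0],[0,0,0]]]'
python3 - <<'E'
from h import *
plan(loc(FX,-.059,.003,.031),FX[2]-np.pi/2)
p=cams.read_camera("scene"); save(p,"s5",(340,160,460,310),5)
E
```

```text
t: 11.0
tool_pos: [0.4994, 0.1962, 0.1311]
ee_rot: [0.656, 0.754, -0.0, -0.0]
ft_force: [-1.3, 0.2, -0.2]
finger_gap: 0.03
t 11.0 tcp [0.4994 0.1962 0.1311] gap 0.03 F [-1.3  0.2 -0.2] q [ 0.32  0.45  1.95 -0.    0.74  0.18]
turn [-0.02  0.    0.1 ] then shift [-1.000e-04 -3.000e-04  1.001e-01]
```

View pics/s5.png

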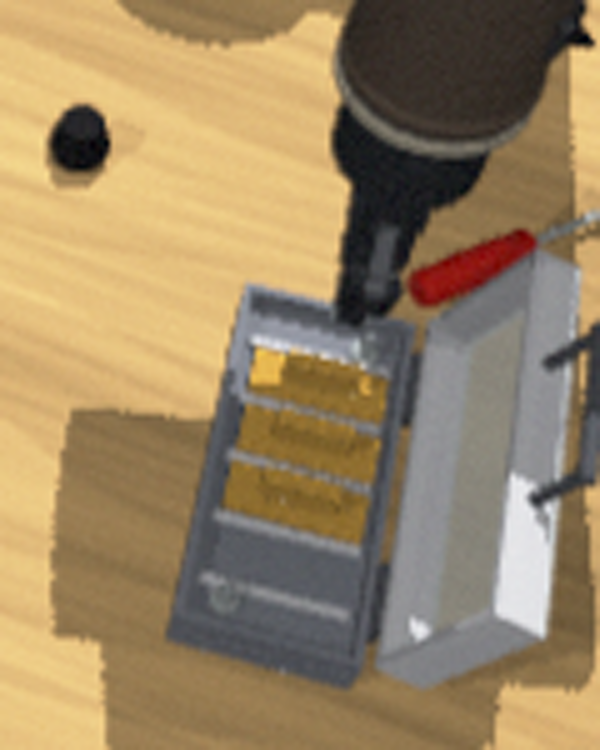

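```bash
python3 -m jog '[[35,[0,0,0.03],[0,0,0]],[35,[0,0,0.03],[0,0,0]],[35,[0,0,0.02],[0,0,0]],[35,[0,0,0.01],[0,0,0]],[35,[0,0,0.01],[0,0,0]],[35,[0,0,0],[0,0,0]]]' 60
python3 -m jog '[[0,[0,0,0],[0,0,0]],[0,[0,0,0],[0,0,0]],[0,[0,0,0],[0,0,0]],[0,[0,0,0],[0,0,0]],[0,[0,0,0],[0,0,0]]]' 60
python3 -m jog '[[0,[0,0,-0.01],[0,0,0]],[0,[0,0,-0.02],[0,0,0]],[0,[0,0,-0.03],[0,0,0]],[0,[0,0,-0.03],[0,0,0]],[0,[0,0,0],[0,0,0]]]'
python3 - <<'E'
from h import *
plan(loc(TR,-.05,0,.13),TR[2]-np.pi/2)
p=cams.read_camera("scene"); save(p,"s6",(340,160,460,310),5)
E
```

```text
t: 11.65
tool_pos: [0.4993, 0.1963, 0.0307]
ee_rot: [0.657, 0.754, -0.0, -0.0]
ft_force: [-0.1, 0.0, 0.2]
finger_gap: 0.0302
t: 12.15
tool_pos: [0.4998, 0.1964, 0.0319]
ee_rot: [0.657, 0.754, 0.001, 0.0]
ft_force: [-1.1, -0.7, 7.5]
finger_gap: 0.0088
t: 12.65
tool_pos: [0.5014, 0.1969, 0.1251]
ee_rot: [0.657, 0.754, 0.003, 0.002]
ft_force: [0.2, 0.3, -2.1]
finger_gap: 0.0089
t 12.65 tcp [0.5014 0.1969 0.1251] gap 0.0089 F [ 0.2  0.3 -2.1] q [0.32 0.46 1.96 0.   0.72 0.18]
turn [ 0.34 -0.1  13.19] then shift [-0.3577  0.0315 -0.0049]
```

View pics/s6.png

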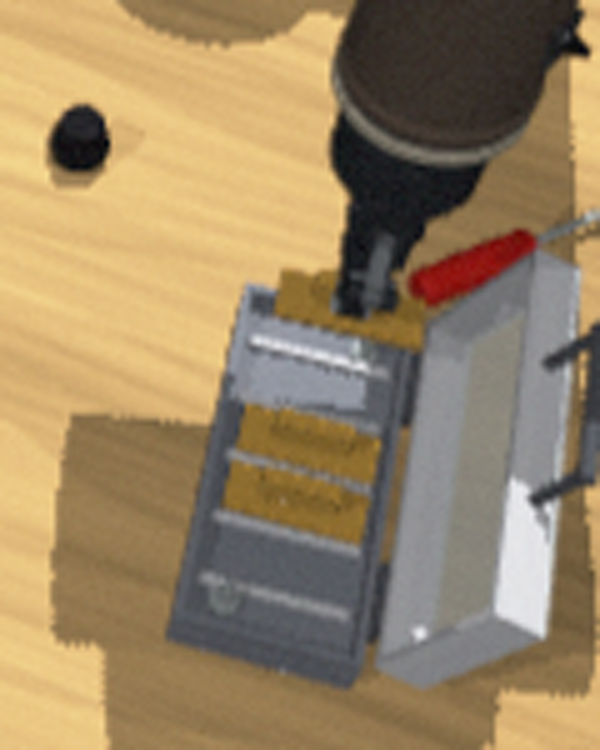

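Blank 1 is lifted clear. I carry it to the near end of the tray (tray x = −55 mm).

```bash
python3 -m jog '[[0,[0,0,0],[0,0,6.6]],[0,[0,0,0],[0,0,6.6]],[0,[-0.036,0.002,0],[0,0,0]],[0,[-0.036,0.002,0],[0,0,0]],[0,[-0.036,0.002,0],[0,0,0]],[0,[-0.036,0.002,0],[0,0,0]],[0,[-0.036,0.002,0],[0,0,0]],[0,[-0.036,0.004,0],[0,0,0]],[0,[-0.036,0.004,0],[0,0,0]],[0,[-0.036,0.004,0],[0,0,0]],[0,[-0.036,0.004,0],[0,0,0]],[0,[-0.033,0.004,0],[0,0,0]]]'
python3 -m jog '[[0,[0,0,0],[0,0,0]],[0,[0,0,0],[0,0,0]]]'
python3 - <<'E'
from h import *
plan(loc(TR,-.055,0,.02),TR[2]-np.pi/2)
p=cams.read_camera("scene"); save(p,"s7",(220,140,400,290),4)
E
```

```text
t: 13.9
tool_pos: [0.4949, -0.1635, 0.1202]
ee_rot: [0.74, 0.673, -0.0, -0.001]
ft_force: [0.9, -0.7, -2.5]
finger_gap: 0.0086
t: 14.1
tool_pos: [0.495, -0.1624, 0.1201]
ee_rot: [0.74, 0.673, -0.0, -0.001]
ft_force: [-0.0, 0.7, -2.0]
finger_gap: 0.0087
t 14.1 tcp [ 0.495  -0.1624  0.1201] gap 0.0087 F [-0.   0.7 -2. ] q [-0.38  0.45  1.99  0.    0.7  -0.28]
turn [-0.08 -0.03 -0.12] then shift [ 0.0007 -0.0006  0.1001]
```

View pics/s7.png

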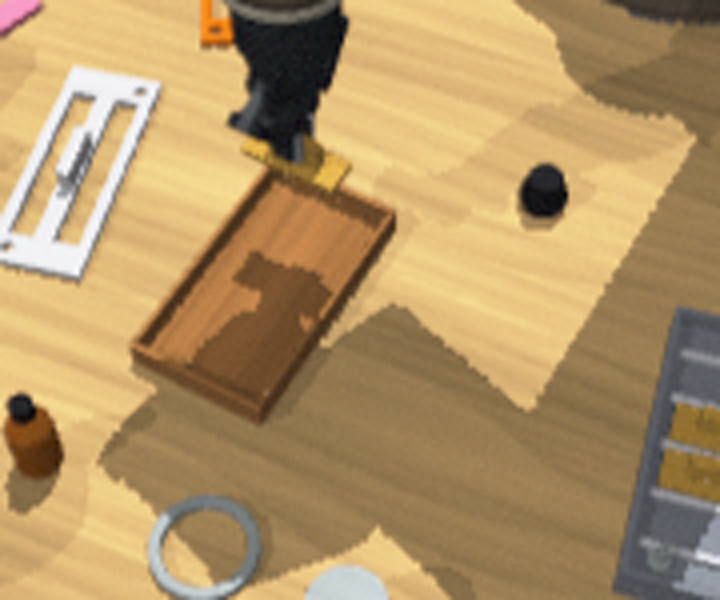

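```bash
python3 -m jog '[[0,[0,0,0.03],[0,0,0]],[0,[0,0,0.03],[0,0,0]],[0,[0,0,0.02],[0,0,0]],[0,[0,0,0.01],[0,0,0]],[0,[0,0,0.006],[0,0,0]],[0,[0,0,0.004],[0,0,0]],[0,[0,0,0],[0,0,0]]]'
python3 -m jog '[[0,[0,0,0.002],[0,0,0]],[0,[0,0,0],[0,0,0]]]'
```

```text
t: 14.85
tool_pos: [0.4959, -0.1619, 0.0211]
ee_rot: [0.739, 0.673, 0.0, 0.0]
ft_force: [-0.9, 0.2, -2.6]
finger_gap: 0.0084
t: 15.05
tool_pos: [0.496, -0.1622, 0.0193]
ee_rot: [0.739, 0.673, 0.0, 0.0]
ft_force: [-0.2, 0.0, -1.8]
finger_gap: 0.0085
```

```bash
python3 -m jog '[[0,[0,0,0.0015],[0,0,0]],[0,[0,0,0.001],[0,0,0]],[0,[0,0,0],[0,0,0]]]'
python3 -m jog '[[35,[0,0,0],[0,0,0]],[35,[0,0,0],[0,0,0]],[35,[0,0,0],[0,0,0]],[35,[0,0,-0.02],[0,0,0]],[35,[0,0,-0.03],[0,0,0]],[35,[0,0,-0.03],[0,0,0]],[35,[0,0,-0.03],[0,0,0]],[35,[0,0,0],[0,0,0]]]'
python3 - <<'E'
from h import *
plan(loc(FX,-.019,.003,.13),FX[2]-np.pi/2)
p=cams.read_camera("scene"); save(p,"s8",(220,140,400,290),4)
E
```

```text
t: 15.35
tool_pos: [0.4959, -0.1622, 0.0169]
ee_rot: [0.739, 0.673, 0.0, 0.0]
ft_force: [-2.4, 1.2, 8.5]
finger_gap: 0.0086
t: 16.15
tool_pos: [0.4977, -0.1628, 0.1298]
ee_rot: [0.739, 0.673, 0.001, 0.002]
ft_force: [-0.6, 0.6, -0.7]
finger_gap: 0.0297
t 16.15 tcp [ 0.4977 -0.1628  0.1298] gap 0.0297 F [-0.6  0.6 -0.7] q [-0.37  0.44  1.99 -0.    0.71 -0.28]
turn [  0.29   0.12 -13.2 ] then shift [ 3.554e-01  9.030e-02 -2.000e-04]
```

View pics/s8.png

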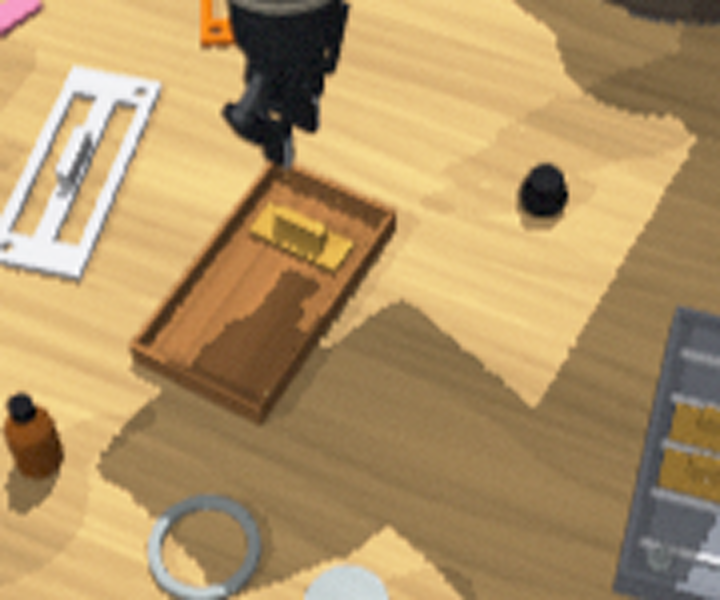

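Blank 1 lies flat near the top end of the tray, at about (300,235) in the crop. On to blank 2.

```bash
python3 -m jog '[[35,[0,0,0],[0,0,-6.6]],[35,[0,0,0],[0,0,-6.6]],[35,[0.0355,0.009,0],[0,0,0]],[35,[0.0355,0.009,0],[0,0,0]],[35,[0.0355,0.009,0],[0,0,0]],[35,[0.0355,0.009,0],[0,0,0]],[35,[0.0355,0.009,0],[0,0,0]],[35,[0.0355,0.009,0],[0,0,0]],[35,[0.0355,0.009,0],[0,0,0]],[35,[0.0355,0.009,0],[0,0,0]],[35,[0.0355,0.009,0],[0,0,0]],[35,[0.0355,0.009,0],[0,0,0]]]'
python3 -m jog '[[35,[0,0,0],[0,0,0]],[35,[0,0,0],[0,0,0]]]'
python3 - <<'E'
from h import *
plan(loc(FX,-.019,.003,.031),FX[2]-np.pi/2)
E
```

```text
t: 17.4
tool_pos: [0.5358, 0.2033, 0.125]
ee_rot: [0.657, 0.754, -0.001, -0.0]
ft_force: [0.4, 0.1, -0.4]
finger_gap: 0.0301
t: 17.6
tool_pos: [0.5357, 0.2024, 0.1251]
ee_rot: [0.656, 0.754, -0.001, -0.0]
ft_force: [-0.5, -0.3, 0.3]
finger_gap: 0.0297
t 17.6 tcp [0.5357 0.2024 0.1251] gap 0.0297 F [-0.5 -0.3  0.3] q [ 0.31  0.5   1.87 -0.    0.77  0.17]
turn [-0.11  0.02  0.1 ] then shift [-0.0012  0.003   0.0941]
```

```bash
python3 -m jog '[[35,[-0.0012,0.003,0.02],[0,0,0]],[35,[0,0,0.03],[0,0,0]],[35,[0,0,0.02],[0,0,0]],[35,[0,0,0.014],[0,0,0]],[35,[0,0,0.01],[0,0,0]],[35,[0,0,0],[0,0,0]]]' 60
python3 -m jog '[[0,[0,0,0],[0,0,0]],[0,[0,0,0],[0,0,0]],[0,[0,0,0],[0,0,0]],[0,[0,0,0],[0,0,0]],[0,[0,0,0],[0,0,0]]]' 60
python3 -m jog '[[0,[0,0,-0.01],[0,0,0]],[0,[0,0,-0.02],[0,0,0]],[0,[0,0,-0.03],[0,0,0]],[0,[0,0,-0.03],[0,0,0]],[0,[0,0,0],[0,0,0]]]'
python3 - <<'E'
from h import *
plan(loc(TR,0,0,.12),TR[2]-np.pi/2)
p=cams.read_camera("scene"); save(p,"s9",(340,160,460,310),5)
E
```

```text
t: 18.2
tool_pos: [0.539, 0.2004, 0.0313]
ee_rot: [0.657, 0.754, -0.001, -0.0]
ft_force: [0.3, 0.1, 0.1]
finger_gap: 0.0297
t: 18.7
tool_pos: [0.5399, 0.2011, 0.0332]
ee_rot: [0.657, 0.754, 0.0, 0.0]
ft_force: [-3.7, -2.4, 7.2]
finger_gap: 0.008
t: 19.2
tool_pos: [0.5421, 0.202, 0.1268]
ee_rot: [0.657, 0.754, 0.003, 0.002]
ft_force: [0.7, 0.6, -1.8]
finger_gap: 0.009
t 19.2 tcp [0.5421 0.202  0.1268] gap 0.009 F [ 0.7  0.6 -1.8] q [0.3  0.5  1.87 0.   0.76 0.17]
turn [ 0.37 -0.11 13.2 ] then shift [-0.3665  0.0415  0.0068]
```

View pics/s9.png

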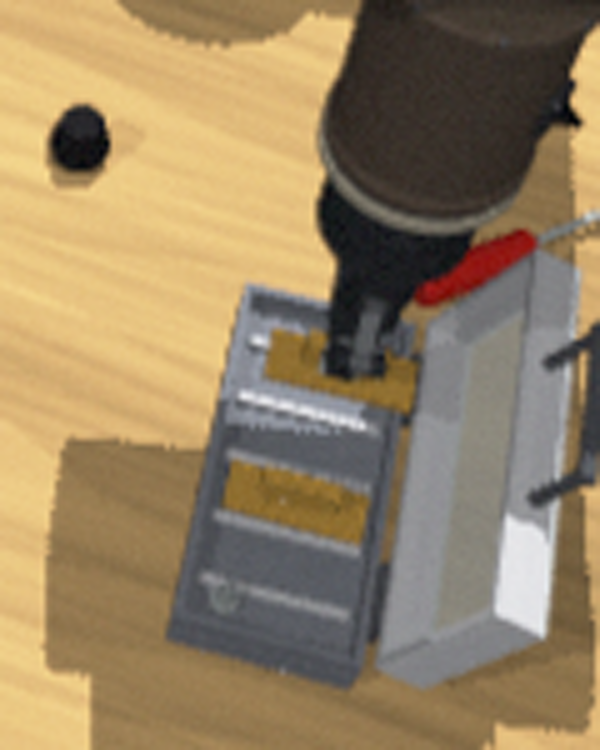

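```bash
python3 -m jog '[[0,[0,0,0],[0,0,6.6]],[0,[0,0,0],[0,0,6.6]],[0,[-0.0366,0.004,0],[0,0,0]],[0,[-0.0366,0.004,0],[0,0,0]],[0,[-0.0366,0.004,0],[0,0,0]],[0,[-0.0366,0.004,0],[0,0,0]],[0,[-0.0366,0.004,0],[0,0,0]],[0,[-0.0366,0.004,0],[0,0,0]],[0,[-0.0366,0.004,0],[0,0,0]],[0,[-0.0366,0.004,0],[0,0,0]],[0,[-0.0366,0.004,0],[0,0,0]],[0,[-0.0366,0.004,0],[0,0,0]]]'
python3 -m jog '[[0,[0,0,0],[0,0,0]],[0,[0,0,0],[0,0,0]]]'
python3 - <<'E'
from h import *
plan(loc(TR,0,0,.02),TR[2]-np.pi/2)
p=cams.read_camera("scene"); save(p,"s10",(220,140,400,290),4)
E
```

```text
t: 20.45
tool_pos: [0.5445, -0.1683, 0.1215]
ee_rot: [0.739, 0.673, -0.0, -0.001]
ft_force: [1.0, -0.1, -3.4]
finger_gap: 0.0084
t: 20.65
tool_pos: [0.5445, -0.1676, 0.1215]
ee_rot: [0.74, 0.673, -0.0, -0.001]
ft_force: [0.4, 1.2, -2.9]
finger_gap: 0.0083
t 20.65 tcp [ 0.5445 -0.1676  0.1215] gap 0.0083 F [ 0.4  1.2 -2.9] q [-0.35  0.51  1.88  0.    0.75 -0.26]
turn [-0.08 -0.03 -0.12] then shift [0.0012 0.0046 0.1015]
```

View pics/s10.png

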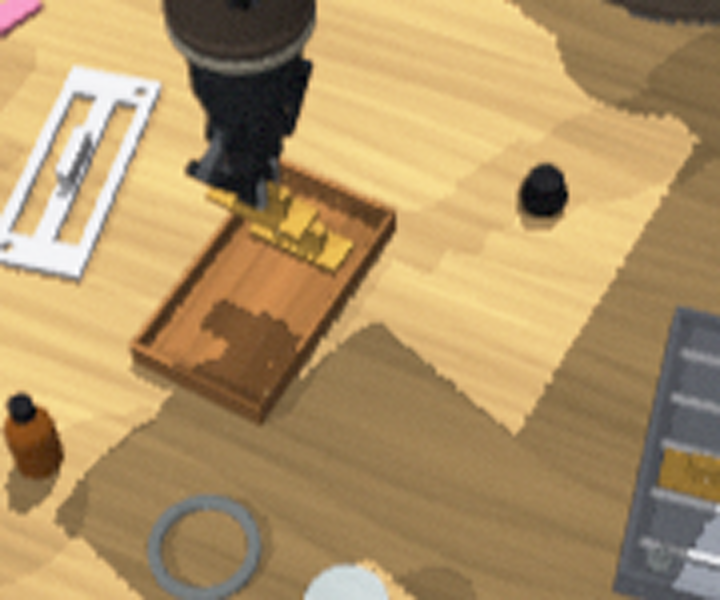

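```bash
python3 -m jog '[[0,[0.001,0.005,0.02],[0,0,0]],[0,[0,0,0.03],[0,0,0]],[0,[0,0,0.02],[0,0,0]],[0,[0,0,0.015],[0,0,0]],[0,[0,0,0.01],[0,0,0]],[0,[0,0,0.004],[0,0,0]],[0,[0,0,0.003],[0,0,0]],[0,[0,0,0],[0,0,0]]]'
python3 -m jog '[[0,[0,0,0.0015],[0,0,0]],[0,[0,0,0],[0,0,0]]]'
```

```text
t: 21.5
tool_pos: [0.5506, -0.1665, 0.0207]
ee_rot: [0.739, 0.673, 0.0, 0.0]
ft_force: [1.2, 0.4, -2.7]
finger_gap: 0.0083
t: 21.7
tool_pos: [0.5505, -0.1666, 0.0193]
ee_rot: [0.739, 0.673, 0.0, 0.0]
ft_force: [-0.2, -1.1, -2.4]
finger_gap: 0.0084
```

```bash
python3 -m jog '[[0,[0,0,0.001],[0,0,0]],[0,[0,0,0.0005],[0,0,0]],[0,[0,0,0],[0,0,0]]]'
python3 -m jog '[[35,[0,0,0],[0,0,0]],[35,[0,0,0],[0,0,0]],[35,[0,0,0],[0,0,0]],[35,[0,0,-0.02],[0,0,0]],[35,[0,0,-0.03],[0,0,0]],[35,[0,0,-0.03],[0,0,0]],[35,[0,0,-0.03],[0,0,0]],[35,[0,0,0],[0,0,0]]]'
python3 - <<'E'
from h import *
plan(loc(FX,.0205,.001,.13),FX[2]-np.pi/2)
p=cams.read_camera("scene"); save(p,"s11",(220,140,400,290),4)
E
```

```text
t: 22.0
tool_pos: [0.5506, -0.1666, 0.0182]
ee_rot: [0.739, 0.673, 0.0, 0.0]
ft_force: [-2.3, 1.1, 10.1]
finger_gap: 0.0084
t: 22.8
tool_pos: [0.5524, -0.1672, 0.131]
ee_rot: [0.739, 0.673, 0.001, 0.003]
ft_force: [0.6, -0.2, 0.9]
finger_gap: 0.0301
t 22.8 tcp [ 0.5524 -0.1672  0.131 ] gap 0.0301 F [ 0.6 -0.2  0.9] q [-0.35  0.5   1.87  0.    0.77 -0.25]
turn [  0.31   0.12 -13.2 ] then shift [0.3652 0.0763 0.001 ]
```

View pics/s11.png

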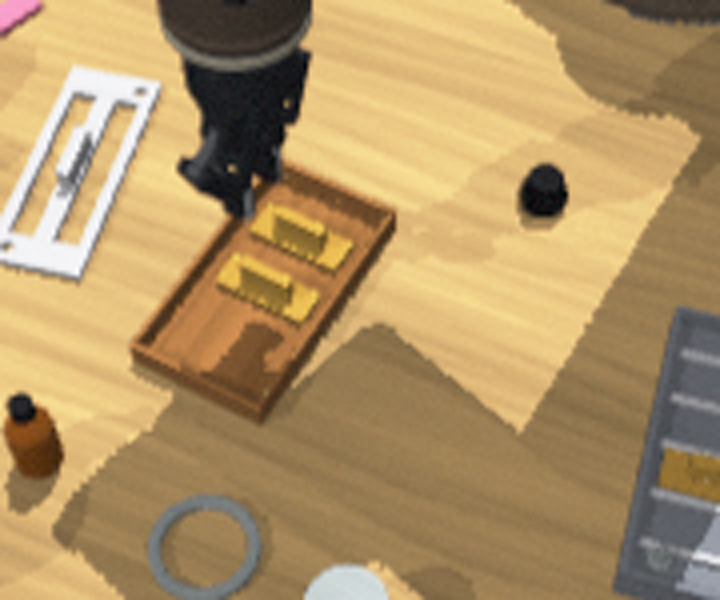

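Two blanks now lie flat in the tray. On to blank 3.

```bash
python3 -m jog '[[35,[0,0,0],[0,0,-6.6]],[35,[0,0,0],[0,0,-6.6]],[35,[0.0365,0.0079,0],[0,0,0]],[35,[0.0365,0.0079,0],[0,0,0]],[35,[0.0365,0.0079,0],[0,0,0]],[35,[0.0365,0.0079,0],[0,0,0]],[35,[0.0365,0.0079,0],[0,0,0]],[35,[0.0365,0.0079,0],[0,0,0]],[35,[0.0365,0.0079,0],[0,0,0]],[35,[0.0365,0.0079,0],[0,0,0]],[35,[0.0365,0.0079,0],[0,0,0]],[35,[0.0365,0.0079,0],[0,0,0]]]'
python3 -m jog '[[35,[0,0,0],[0,0,0]],[35,[0,0,0],[0,0,0]]]'
python3 - <<'E'
from h import *
plan(loc(FX,.0205,.001,.031),FX[2]-np.pi/2)
E
```

```text
t: 24.05
tool_pos: [0.5781, 0.2073, 0.1261]
ee_rot: [0.657, 0.754, -0.001, -0.0]
ft_force: [0.4, -0.2, 0.5]
finger_gap: 0.0299
t: 24.25
tool_pos: [0.578, 0.2064, 0.1261]
ee_rot: [0.656, 0.754, -0.001, -0.0]
ft_force: [-0.6, -1.1, -0.4]
finger_gap: 0.0299
t 24.25 tcp [0.578  0.2064 0.1261] gap 0.0299 F [-0.6 -1.1 -0.4] q [ 0.29  0.55  1.78 -0.    0.82  0.16]
turn [-0.1   0.02  0.1 ] then shift [-0.0014 -0.      0.0951]
```

```bash
python3 -m jog '[[35,[-0.0014,0,0.02],[0,0,0]],[35,[0,0,0.03],[0,0,0]],[35,[0,0,0.02],[0,0,0]],[35,[0,0,0.015],[0,0,0]],[35,[0,0,0.01],[0,0,0]],[35,[0,0,0],[0,0,0]]]' 60
python3 -m jog '[[0,[0,0,0],[0,0,0]],[0,[0,0,0],[0,0,0]],[0,[0,0,0],[0,0,0]],[0,[0,0,0],[0,0,0]],[0,[0,0,0],[0,0,0]]]' 60
python3 -m jog '[[0,[0,0,-0.01],[0,0,0]],[0,[0,0,-0.02],[0,0,0]],[0,[0,0,-0.03],[0,0,0]],[0,[0,0,-0.03],[0,0,0]],[0,[0,0,0],[0,0,0]]]'
python3 - <<'E'
from h import *
plan(loc(TR,.055,0,.12),TR[2]-np.pi/2)
p=cams.read_camera("scene"); save(p,"s12",(340,160,460,310),5)
E
```

```text
t: 24.85
tool_pos: [0.5784, 0.2037, 0.0312]
ee_rot: [0.657, 0.754, -0.001, -0.001]
ft_force: [-0.1, -0.2, -0.5]
finger_gap: 0.0301
t: 25.35
tool_pos: [0.5795, 0.2046, 0.0332]
ee_rot: [0.657, 0.754, 0.001, 0.0]
ft_force: [-1.2, -1.7, 7.7]
finger_gap: 0.0084
t: 25.85
tool_pos: [0.5813, 0.2052, 0.1269]
ee_rot: [0.657, 0.754, 0.003, 0.002]
ft_force: [0.4, 0.3, -2.4]
finger_gap: 0.0086
t 25.85 tcp [0.5813 0.2052 0.1269] gap 0.0086 F [ 0.4  0.3 -2.4] q [0.29 0.55 1.78 0.   0.81 0.15]
turn [ 0.35 -0.1  13.2 ] then shift [-0.3734  0.0578  0.0069]
```

View pics/s12.png

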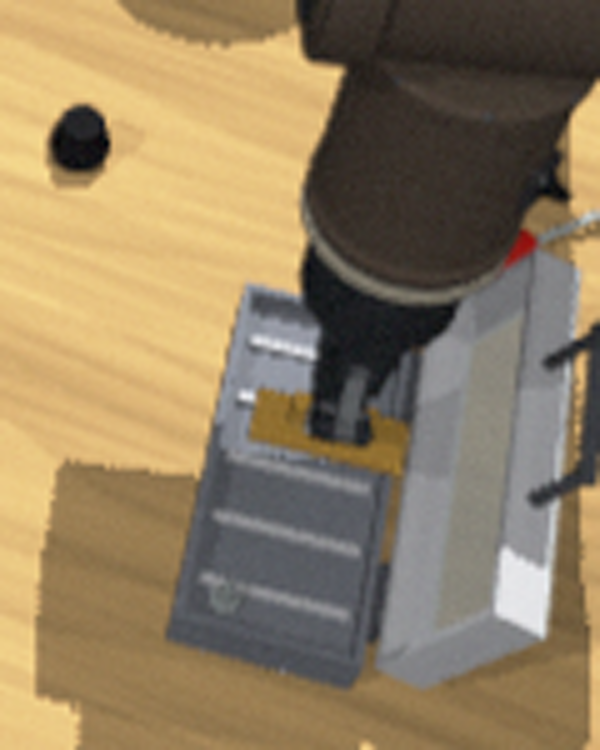

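```bash
python3 -m jog '[[0,[0,0,0],[0,0,6.6]],[0,[0,0,0],[0,0,6.6]],[0,[-0.0373,0.006,0],[0,0,0]],[0,[-0.0373,0.006,0],[0,0,0]],[0,[-0.0373,0.006,0],[0,0,0]],[0,[-0.0373,0.006,0],[0,0,0]],[0,[-0.0373,0.006,0],[0,0,0]],[0,[-0.0373,0.006,0],[0,0,0]],[0,[-0.0373,0.006,0],[0,0,0]],[0,[-0.0373,0.006,0],[0,0,0]],[0,[-0.0373,0.006,0],[0,0,0]],[0,[-0.0373,0.006,0],[0,0,0]]]'
python3 -m jog '[[0,[0,0,0],[0,0,0]],[0,[0,0,0],[0,0,0]]]'
python3 - <<'E'
from h import *
plan(loc(TR,.055,0,.02),TR[2]-np.pi/2)
p=cams.read_camera("scene"); save(p,"s13",(220,140,400,290),4)
E
```

```text
t: 27.1
tool_pos: [0.6031, -0.1738, 0.1215]
ee_rot: [0.739, 0.673, -0.0, -0.001]
ft_force: [0.1, -0.1, -3.6]
finger_gap: 0.008
t: 27.3
tool_pos: [0.603, -0.1731, 0.1215]
ee_rot: [0.74, 0.673, -0.0, -0.001]
ft_force: [0.3, 0.4, -3.5]
finger_gap: 0.0084
t 27.3 tcp [ 0.603  -0.1731  0.1215] gap 0.0084 F [ 0.3  0.4 -3.5] q [-0.33  0.57  1.75  0.    0.82 -0.23]
turn [-0.09 -0.03 -0.12] then shift [0.0013 0.0008 0.1015]
```

View pics/s13.png

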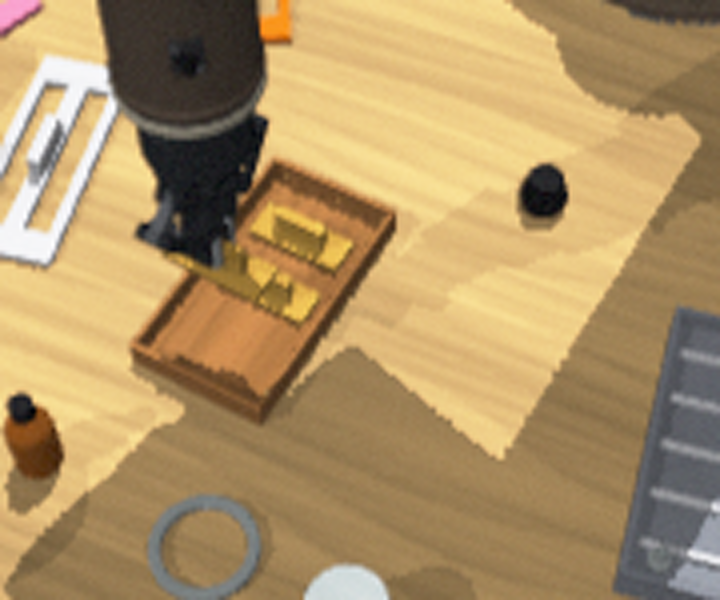

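The frame has been knocked a few cm aside, so I'll re-measure it later. First I set blank 3 down.

```bash
python3 -m jog '[[0,[0.001,0.001,0.02],[0,0,0]],[0,[0,0,0.03],[0,0,0]],[0,[0,0,0.02],[0,0,0]],[0,[0,0,0.015],[0,0,0]],[0,[0,0,0.01],[0,0,0]],[0,[0,0,0.004],[0,0,0]],[0,[0,0,0.003],[0,0,0]],[0,[0,0,0],[0,0,0]]]'
python3 -m jog '[[0,[0,0,0.0015],[0,0,0]],[0,[0,0,0.001],[0,0,0]],[0,[0,0,0],[0,0,0]]]'
python3 -m jog '[[0,[0,0,0.0005],[0,0,0]],[0,[0,0,0],[0,0,0]]]'
```

```text
t: 28.15
tool_pos: [0.6052, -0.1716, 0.0207]
ee_rot: [0.739, 0.673, 0.0, 0.0]
ft_force: [0.7, -0.1, -2.4]
finger_gap: 0.0085
t: 28.45
tool_pos: [0.6052, -0.1718, 0.0183]
ee_rot: [0.739, 0.673, 0.0, 0.0]
ft_force: [0.3, 0.2, -0.3]
finger_gap: 0.0087
t: 28.65
tool_pos: [0.6053, -0.1718, 0.0183]
ee_rot: [0.739, 0.673, 0.0, 0.0]
ft_force: [-2.4, -0.1, 9.4]
finger_gap: 0.0087
```

```bash
python3 -m jog '[[40,[0,0,0],[0,0,0]],[40,[0,0,0],[0,0,0]],[40,[0,0,0],[0,0,0]],[40,[0,0,-0.02],[0,0,0]],[40,[0,0,-0.03],[0,0,0]],[40,[0,0,-0.04],[0,0,0]],[40,[0.02,0,-0.04],[0,0,0]],[40,[0.05,0,0],[0,0,0]],[40,[0.05,0,0],[0,0,0]],[40,[0.05,0,0],[0,0,0]],[40,[0,0,0],[0,0,0]]]'
python3 - <<'E'
from h import *
P={n:cams.read_camera(n) for n in("top","scene")}
save(P["scene"],"s14"); save(P["top"],"t14")
E
```

```text
t: 29.75
tool_pos: [0.621, 0.0031, 0.1475]
ee_rot: [0.738, 0.675, 0.001, -0.0]
ft_force: [0.7, -1.4, 0.4]
finger_gap: 0.034
```

View pics/s14.png

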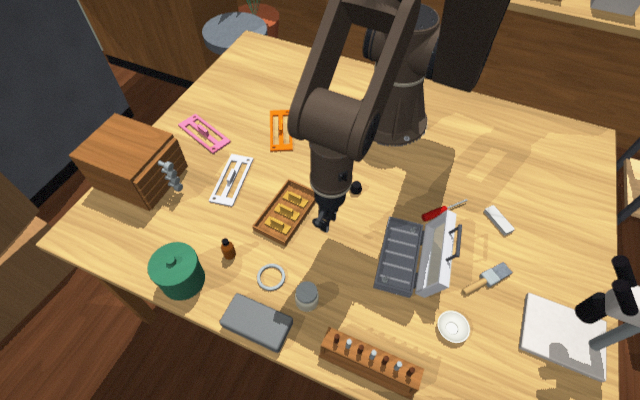

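View pics/t14.png

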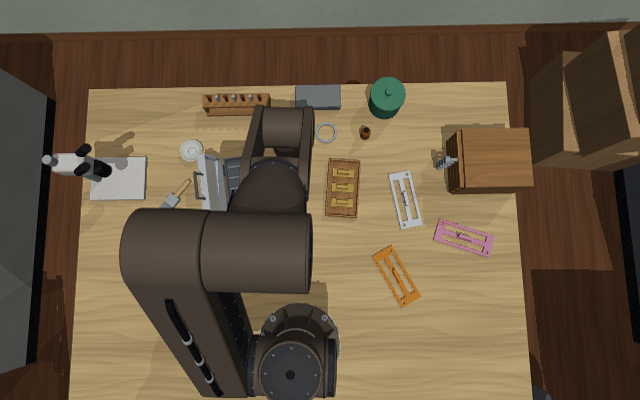

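All three blanks lie in the tray at top (342,187). The silver frame is now at top (405,200) and scene (231,180). I fit it again.

Run:
```python
from h import *
P={n:cams.read_camera(n) for n in("top","scene")}
near={"top":(405,200),"scene":(231,180)}
V=[];W=[]
for n,p in P.items():
    o=best(p,"frame",near[n]); V.append((p,hullmask(o["mask"]))) ; print(n,o["confidence"],o["rect"])
    # own segmentation: pale, low saturation
    hsv=cv2.cvtColor(p["img"],cv2.COLOR_RGB2HSV); m=((hsv[...,1]<60)&(hsv[...,2]>110)).astype(np.uint8)
    nb,l,st,ce=cv2.connectedComponentsWithStats(m); k=np.argmin([np.hypot(*(ce[i]-near[n])) if st[i,4]>300 else 1e9 for i in range(nb)])
    print("seg",st[k],ce[k]); W.append((p,hullmask(l==k)))
for nm,v in (("net",V),("seg",W)):
    for vv in ([v[0]],[v[1]],v): r,f=fit(vv,FRAME,(.51,-.39,.17)); print(nm,np.round(r,4),round(f,3))
rib=box(50,12,8,30)/1000
for n,c,s in (("top",(380,160,430,240),8),("scene",(200,140,265,215),8)):
    overlay(P[n],"ovf_"+n,[(proj(P[n],pose(*r,FRAME[0])),(0,0,255)),(proj(P[n],pose(*r,rib)),(0,200,0))],c,s)
plan([r[0],r[1],.13],r[2])
```

```text
top 0.79 [391.2, 172.4, 31.7, 59.4]
seg [388 170  35  60 824] [405.13228155 199.38106796]
scene 0.84 [209.3, 155.3, 44.3, 48.9]
seg [209 154  44  53 909] [230.6149615  179.96039604]
net [ 0.5039 -0.3921  0.1867] 0.057
net [ 0.5062 -0.3945  0.1809] 0.05
net [ 0.5055 -0.3936  0.1848] 0.124
seg [ 0.5049 -0.3927  0.1903] 0.062
seg [ 0.5053 -0.3955  0.185 ] 0.048
seg [ 0.5042 -0.3945  0.1776] 0.123
t 30.05 tcp [ 0.6208 -0.0035  0.1473] gap 0.0342 F [ 0.9  0.6 -0.2] q [-0.05  0.53  1.74 -0.    0.87  0.04]
turn [-0.000e+00  1.000e-02  7.438e+01] then shift [-0.1839  0.3643  0.0173]
```

View pics/ovf_top.png

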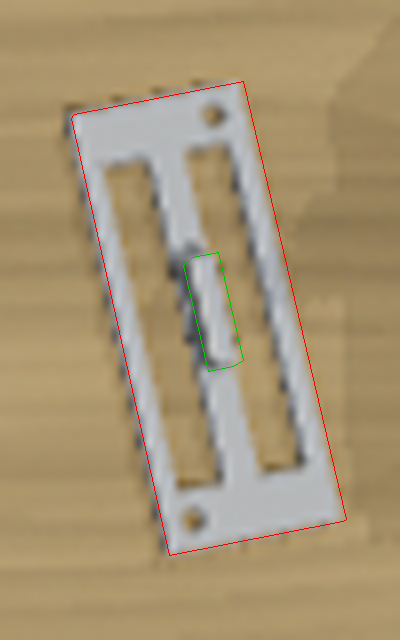

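View pics/ovf_scene.png

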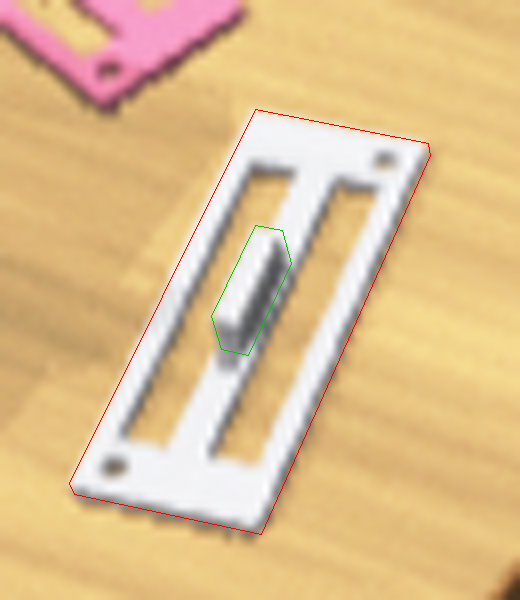

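Run:
```python
from h import *
p=cams.read_camera("top"); q=cams.read_camera("scene")
for pp,c,H in ((p,(380,160),((214,115),(194,519))),(q,(200,140),((114,467),(385,159)))):
    a,b=[ray(pp,(c[0]+x/8-.5,c[1]+y/8-.5),.008) for x,y in H]
    d=a-b; print(np.round((a+b)/2,4),np.hypot(d[0],d[1]),"yaw",np.arctan2(d[1],d[0])-np.arctan2(-52,180))
```

```text
[ 0.5044 -0.3924  0.008 ] 0.18664479182771546 yaw 0.18633248769374305
[ 0.505  -0.3951  0.008 ] 0.18815863962835827 yaw 0.186610992246828
```

The frame is at (0.505, −0.394) with yaw 0.186; both hole centres and both cameras agree to about 2 mm.

```bash
python3 -m jog '[[40,[0,0,0],[0,0,8.3]],[40,[0,0,0],[0,0,8.3]],[40,[0,0,0],[0,0,8.3]],[40,[0,0,0],[0,0,8.3]],[40,[0,0,0],[0,0,8.3]],[40,[0,0,0],[0,0,8.3]],[40,[0,0,0],[0,0,8.3]],[40,[0,0,0],[0,0,8.3]],[40,[0,0,0],[0,0,8.3]],[40,[0,0,0],[0,0,0]]]'
python3 - <<'E'
from h import *
plan([.505,-.394,.13],.1865)
E
```

```text
t: 31.15
tool_pos: [0.6208, -0.0031, 0.1474]
ee_rot: [0.996, 0.085, -0.0, 0.0]
ft_force: [0.8, -0.7, -0.2]
finger_gap: 0.0345
t 31.15 tcp [ 0.6208 -0.0031  0.1474] gap 0.0345 F [ 0.8 -0.7 -0.2] q [-0.05  0.53  1.74 -0.    0.87  1.35]
turn [ 0.    0.   -0.99] then shift [-0.1863  0.3626  0.0174]
```

```bash
python3 -m jog '[[40,[0,0,0],[0,0,-1]],[40,[-0.0186,0.0363,0],[0,0,0]],[40,[-0.0186,0.0363,0],[0,0,0]],[40,[-0.0186,0.0363,0],[0,0,0]],[40,[-0.0186,0.0363,0],[0,0,0]],[40,[-0.0186,0.0363,0],[0,0,0]],[40,[-0.0186,0.0363,0],[0,0,0]],[40,[-0.0186,0.0363,0],[0,0,0]],[40,[-0.0186,0.0363,0],[0,0,0]],[40,[-0.0186,0.0363,0],[0,0,0]],[40,[-0.0186,0.0363,0.01],[0,0,0]],[40,[0,0,0.01],[0,0,0]]]'
python3 -m jog '[[40,[0,0,0],[0,0,0]],[40,[0,0,0],[0,0,0]]]'
python3 - <<'E'
from h import *
p=cams.read_camera("scene"); save(p,"s15",(180,100,340,240),4)
plan([.505,-.394,.011],.1865)
E
```

```text
t: 32.35
tool_pos: [0.5058, -0.3991, 0.1274]
ee_rot: [0.995, 0.096, 0.001, 0.001]
ft_force: [0.2, 1.0, -0.1]
finger_gap: 0.0342
t: 32.55
tool_pos: [0.5069, -0.3934, 0.1272]
ee_rot: [0.995, 0.096, -0.0, -0.0]
ft_force: [0.2, 0.9, 0.2]
finger_gap: 0.0342
t 32.6 tcp [ 0.5073 -0.3932  0.1276] gap 0.034 F [ 0.7 -0.1 -0.1] q [-0.71  0.58  1.71  0.    0.85  0.67]
turn [-0.02  0.    0.39] then shift [-0.0024  0.0004  0.1166]
```

View pics/s15.png

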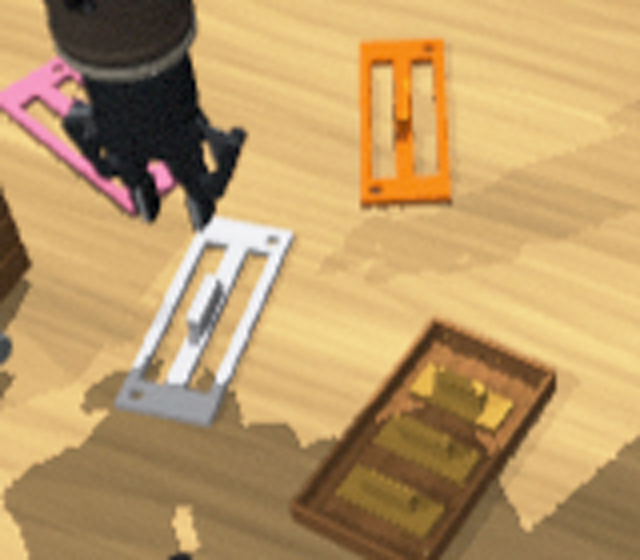

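```bash
python3 -m jog '[[40,[-0.0024,0,0.02],[0,0,0.39]],[40,[0,0,0.03],[0,0,0]],[40,[0,0,0.03],[0,0,0]],[40,[0,0,0.018],[0,0,0]],[40,[0,0,0.01],[0,0,0]],[40,[0,0,0.0085],[0,0,0]],[40,[0,0,0],[0,0,0]]]' 80
python3 -m jog '[[0,[0,0,0],[0,0,0]],[0,[0,0,0],[0,0,0]],[0,[0,0,0],[0,0,0]],[0,[0,0,0],[0,0,0]],[0,[0,0,0],[0,0,0]]]' 80
python3 -m jog '[[0,[0,0,-0.01],[0,0,0]],[0,[0,0,-0.02],[0,0,0]],[0,[0,0,-0.03],[0,0,0]],[0,[0,0,-0.04],[0,0,0]],[0,[0,0,-0.03],[0,0,0]],[0,[0,0,0],[0,0,0]]]'
python3 - <<'E'
from h import *
p=cams.read_camera("scene"); save(p,"s16",(180,100,340,240),4)
plan(loc(FX,0,0,.14),FX[2])
E
```

```text
t: 33.3
tool_pos: [0.5049, -0.394, 0.0107]
ee_rot: [0.996, 0.092, -0.0, -0.0]
ft_force: [0.1, -0.1, -0.2]
finger_gap: 0.0342
t: 33.8
tool_pos: [0.5052, -0.3948, 0.0121]
ee_rot: [0.996, 0.092, 0.001, 0.0]
ft_force: [-0.1, 2.0, 6.6]
finger_gap: 0.0098
t: 34.4
tool_pos: [0.5067, -0.3963, 0.1464]
ee_rot: [0.996, 0.092, 0.003, 0.003]
ft_force: [0.7, -0.0, -1.6]
finger_gap: 0.0099
t 34.45 tcp [ 0.5058 -0.3955  0.1439] gap 0.0096 F [ 0.2 -0.  -3.8] q [-0.71  0.56  1.7  -0.    0.88  0.68]
turn [ 0.21 -0.17  2.71] then shift [ 0.133  -0.584   0.0039]
```

View pics/s16.png

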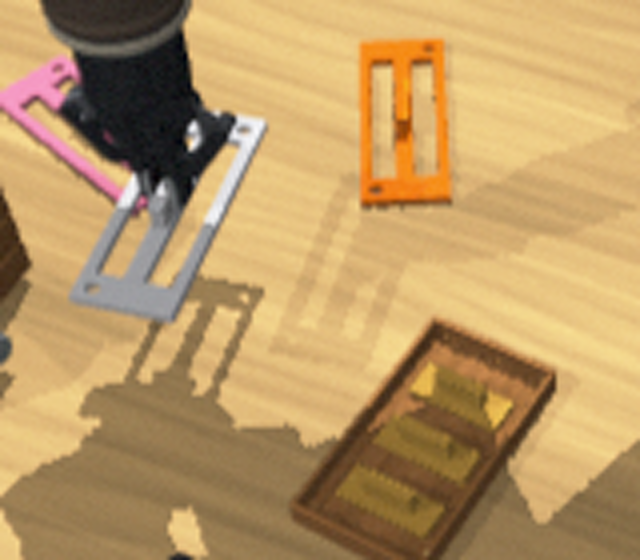

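The frame is gripped level by its rib. I carry it over the fixture.

```bash
python3 -m jog '[[0,[0,0,0],[0,0,2.7]],[0,[0.0083,-0.0365,0],[0,0,0]],[0,[0.0083,-0.0365,0],[0,0,0]],[0,[0.0083,-0.0365,0],[0,0,0]],[0,[0.0083,-0.0365,0],[0,0,0]],[0,[0.0083,-0.0365,0],[0,0,0]],[0,[0.0083,-0.0365,0],[0,0,0]],[0,[0.0083,-0.0365,0],[0,0,0]],[0,[0.0083,-0.0365,0],[0,0,0]],[0,[0,0,0],[0,0,0]]]'
python3 -m jog '[[0,[0.0083,-0.0365,0],[0,0,0]],[0,[0.0083,-0.0365,0],[0,0,0]],[0,[0.0083,-0.0365,0],[0,0,0]],[0,[0.0083,-0.0365,0],[0,0,0]],[0,[0.0083,-0.0365,0],[0,0,0]],[0,[0.0083,-0.0365,0],[0,0,0]],[0,[0.0083,-0.0365,0],[0,0,0]],[0,[0,0,0],[0,0,0]],[0,[0,0,0],[0,0,0]]]'
python3 - <<'E'
from h import *
plan(loc(FX,0,0,.10),FX[2])
p=cams.read_camera("scene"); save(p,"s17",(340,140,480,310),4.4)
E
```

```text
t: 35.45
tool_pos: [0.5298, -0.0923, 0.1401]
ee_rot: [0.998, 0.07, -0.001, -0.001]
ft_force: [-0.1, -0.7, -2.2]
finger_gap: 0.01
t: 36.35
tool_pos: [0.5528, 0.1651, 0.1401]
ee_rot: [0.998, 0.069, -0.001, 0.0]
ft_force: [-0.7, -0.5, -2.7]
finger_gap: 0.01
t 36.35 tcp [0.5528 0.1651 0.1401] gap 0.01 F [-0.7 -0.5 -2.7] q [ 0.24  0.49  1.85 -0.    0.8   1.67]
turn [0.02 0.07 0.11] then shift [ 0.0101 -0.035   0.0401]
```

View pics/s17.png

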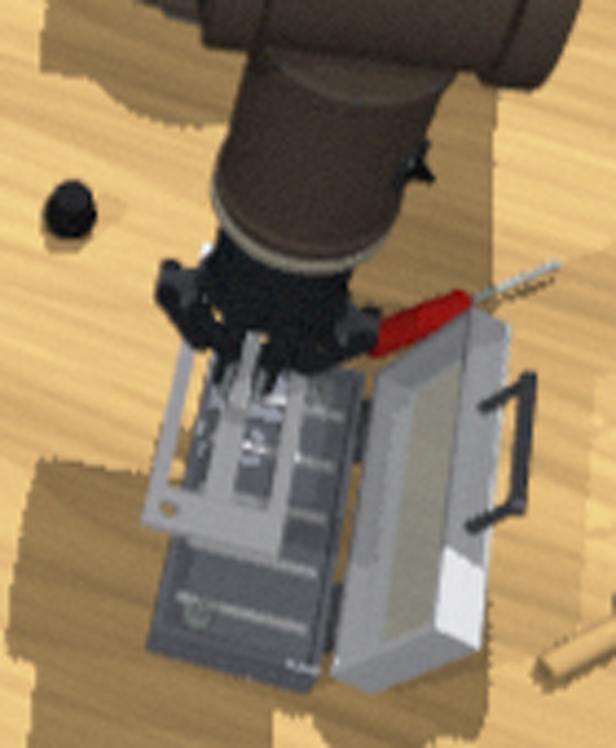

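```bash
python3 -m jog '[[0,[0.005,-0.0175,0],[0,0,0]],[0,[0.005,-0.0175,0],[0,0,0]],[0,[0,0,0.02],[0,0,0]],[0,[0,0,0.02],[0,0,0]],[0,[0,0,0.02],[0,0,0]],[0,[0,0,0.01],[0,0,0]],[0,[0,0,0],[0,0,0]],[0,[0,0,0],[0,0,0]]]'
python3 - <<'E'
from h import *
plan(loc(FX,0,0,.07),FX[2])
p=cams.read_camera("scene"); save(p,"s18",(355,190,455,310),6)
q=cams.read_camera("top"); save(q,"t18",(200,140,300,230),7)
s,R=tool(); t=s["tool_pos"]
yaw=np.arctan2(-R[0,1],R[1,1])
yaw=(yaw+np.pi/2)%np.pi-np.pi/2
zf=t[2]-.0114; print("yaw",yaw,"zf",zf)
hp=[[.09,-.026,.008],[-.09,.026,.008]]
overlay(p,"ovs18",[(proj(p,pose(t[0],t[1],yaw,FRAME[0],zf)),(0,0,255)),(proj(p,pose(*FX,box(226,104,36,36)/1e3)),(255,0,0))]+[(proj(p,pose(t[0],t[1],yaw,[[h[0]+.0055*np.cos(a),h[1]+.0055*np.sin(a),h[2]] for a in np.arange(0,6.3,.4)],zf)),(0,200,0)) for h in hp],(355,190,455,310),6)
E
```

```text
t: 37.2
tool_pos: [0.5588, 0.2011, 0.0713]
ee_rot: [0.998, 0.068, 0.0, -0.0]
ft_force: [-0.4, -0.4, -1.6]
finger_gap: 0.01
t 37.2 tcp [0.5588 0.2011 0.0713] gap 0.01 F [-0.4 -0.4 -1.6] q [ 0.29  0.6   1.86 -0.    0.68  1.73]
turn [-0.   -0.01  0.01] then shift [-0.0008 -0.0002  0.0013]
yaw 0.13675850874697026 zf 0.06044274208754747
```

View pics/ovs18.png

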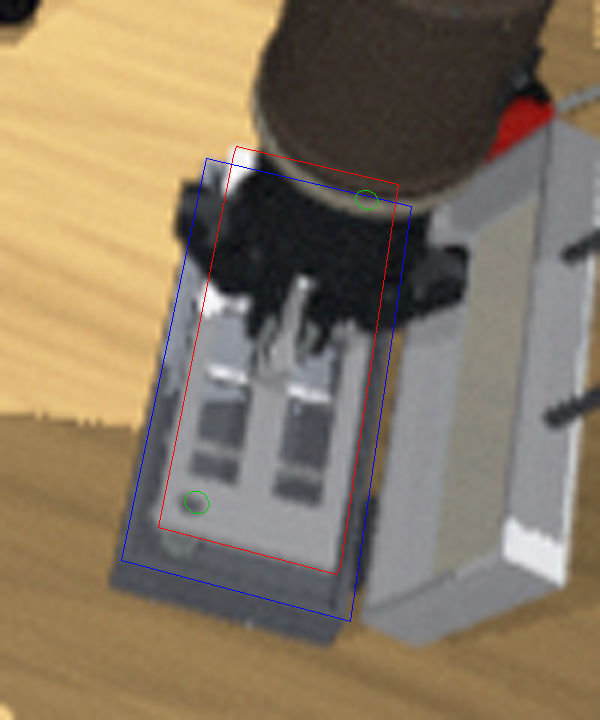

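View pics/t18.png

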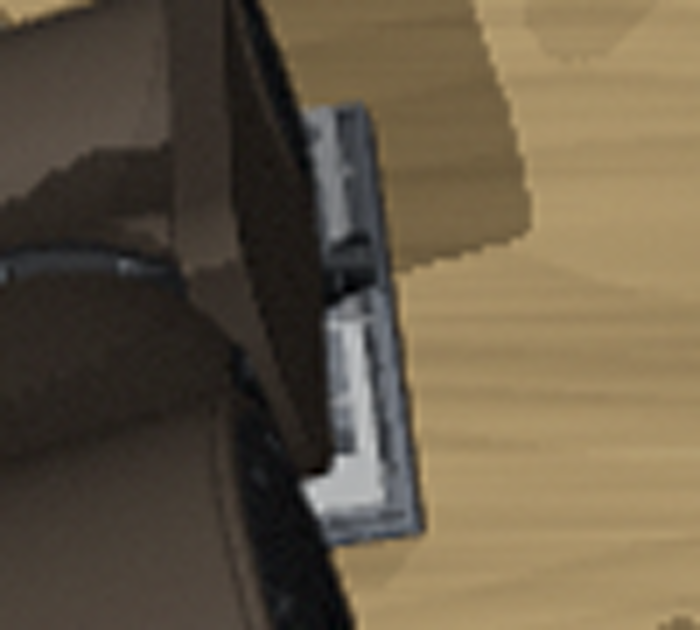

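The frame hovers over the pins, with the near-right hole at about (190,503) in the crop and pin a at about (180,540). I'll make a finer relative measurement before lowering.

Run:
```python
from h import *
p=cams.read_camera("scene"); save(p,"s19",(370,255,410,290),16)
h=ray(p,(355+190/6-.5,190+503/6-.5),.0684); print("hole",h)
for F in (FX,(.5589,.2004,.1361)):
    a=loc(F,.09,-.026,.045); print("pin",a, "tip px in crop16",(proj(p,[a])[0]-[370,255]+.5)*16,"foot",(proj(p,[loc(F,.09,-.026,.026)])[0]-[370,255]+.5)*16)
```

```text
hole [0.65345715 0.18494931 0.0684    ]
pin [0.65070354 0.18770727 0.045     ] tip px in crop16 [266.06779436 351.59237233] foot [249.25276975 397.1788108 ]
pin [0.65159543 0.18685165 0.045     ] tip px in crop16 [259.66208627 354.15305786] foot [242.93463959 399.71483493]
```

View pics/s19.png

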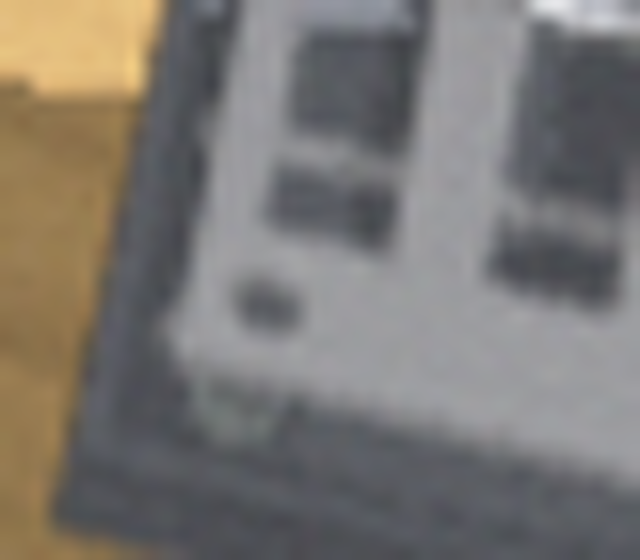

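Relative to the fixture the frame sits about +1.5 mm in x and −1.5 mm in y. I correct that and lower in steps, watching the force.

```bash
python3 -m jog '[[0,[-0.0013,-0.0017,0],[0,0,0]],[0,[0,0,0.01],[0,0,0]],[0,[0,0,0.005],[0,0,0]],[0,[0,0,0.003],[0,0,0]],[0,[0,0,0],[0,0,0]]]'
python3 -m jog '[[0,[0,0,0.002],[0,0,0]],[0,[0,0,0.002],[0,0,0]],[0,[0,0,0],[0,0,0]]]'
python3 - <<'E'
from h import *
p=cams.read_camera("scene"); save(p,"s20",(370,215,430,290),10)
print(telemetry.read_state()["torque"])
E
```

```text
t: 37.85
tool_pos: [0.5565, 0.2023, 0.0521]
ee_rot: [0.998, 0.068, -0.001, 0.0]
ft_force: [-0.1, -0.3, -2.4]
finger_gap: 0.0098
t: 38.15
tool_pos: [0.5569, 0.2024, 0.0487]
ee_rot: [0.998, 0.068, -0.0, 0.0]
ft_force: [-0.7, -1.8, -2.0]
finger_gap: 0.0101
[ 0.03583726 -0.00107401  0.03798263]
```

View pics/s20.png

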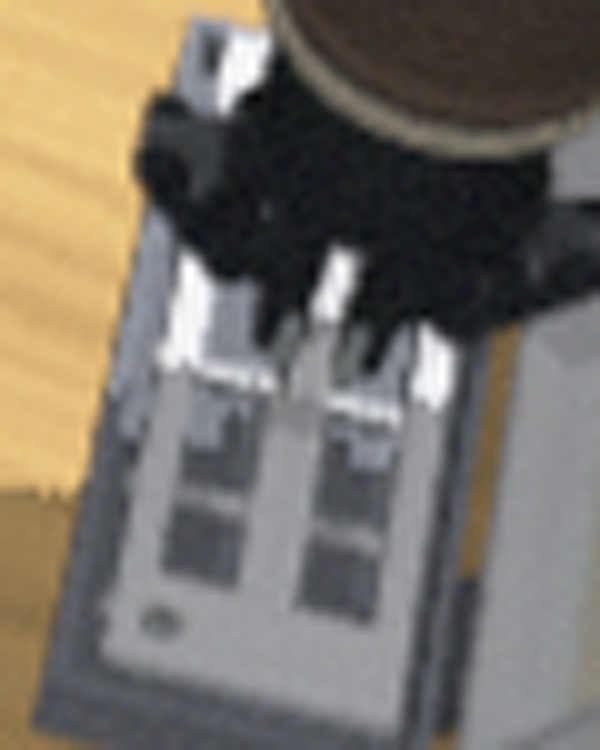

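The pin tip shows in the hole at about (160,620) and there is no contact force. I lower further.

```bash
python3 -m jog '[[0,[0,0,0.002],[0,0,0]],[0,[0,0,0.002],[0,0,0]],[0,[0,0,0.002],[0,0,0]],[0,[0,0,0],[0,0,0]]]'
python3 -m jog '[[0,[0,0,0.002],[0,0,0]],[0,[0,0,0.0015],[0,0,0]],[0,[0,0,0],[0,0,0]]]'
```

```text
t: 38.6
tool_pos: [0.5567, 0.2024, 0.0425]
ee_rot: [0.998, 0.068, -0.0, 0.0]
ft_force: [-1.0, 0.4, -2.3]
finger_gap: 0.0099
t: 38.9
tool_pos: [0.5568, 0.2024, 0.0391]
ee_rot: [0.998, 0.068, -0.0, 0.0]
ft_force: [0.2, 0.9, -2.9]
finger_gap: 0.0103
```

```bash
python3 -m jog '[[0,[0,0,0.001],[0,0,0]],[0,[0,0,0.0007],[0,0,0]],[0,[0,0,0],[0,0,0]]]'
python3 -m jog '[[0,[0,0,0.0007],[0,0,0]],[0,[0,0,0],[0,0,0]]]'
```

```text
t: 39.2
tool_pos: [0.557, 0.2024, 0.0381]
ee_rot: [0.998, 0.068, 0.0, -0.0]
ft_force: [-2.7, -1.2, 5.8]
finger_gap: 0.01
t: 39.4
tool_pos: [0.557, 0.2025, 0.0381]
ee_rot: [0.998, 0.068, 0.0, -0.0]
ft_force: [-4.8, -0.7, 19.8]
finger_gap: 0.0102
```

Contact at TCP 0.038 puts the underside at about 26.5 mm, so the frame is seated. I release and lift.

```bash
python3 -m jog '[[0,[0,0,-0.0007],[0,0,0]],[40,[0,0,0],[0,0,0]],[40,[0,0,0],[0,0,0]],[40,[0,0,0],[0,0,0]],[40,[0,0,-0.02],[0,0,0]],[40,[0,0,-0.03],[0,0,0]],[40,[0,0,-0.04],[0,0,0]],[40,[0,0,-0.05],[0,0,0]],[40,[0,0,-0.03],[0,0,0]],[40,[0,0.05,0],[0,0,0]],[40,[0,0.05,0],[0,0,0]],[40,[0,0.05,0],[0,0,0]]]'
python3 -m jog '[[40,[0,0.04,0],[0,0,0]],[40,[0,0.04,0],[0,0,0]],[40,[0,0,0],[0,0,0]]]'
python3 - <<'E'
from h import *
p=cams.read_camera("scene"); save(p,"s21",(340,190,470,310),6)
q=cams.read_camera("top"); save(q,"t21",(180,130,300,230),6.5)
save(q,"t21f"); save(p,"s21f")
plan(loc(FX,0,.1258,.23),FX[2])
E
```

```text
t: 40.6
tool_pos: [0.5775, 0.0526, 0.2081]
ee_rot: [0.998, 0.069, 0.0, 0.0]
ft_force: [0.8, -0.9, 0.6]
finger_gap: 0.0339
t: 40.9
tool_pos: [0.5889, -0.0298, 0.2076]
ee_rot: [0.998, 0.067, 0.0, 0.001]
ft_force: [0.7, 0.9, -0.3]
finger_gap: 0.0341
t 41.0 tcp [ 0.5882 -0.0262  0.2075] gap 0.034 F [-0.   0.7 -0.4] q [-0.1   0.42  1.77  0.    0.96  1.34]
turn [-0.01  0.02 -0.11] then shift [ 0.001  -0.3552 -0.0225]
```

View pics/s21.png

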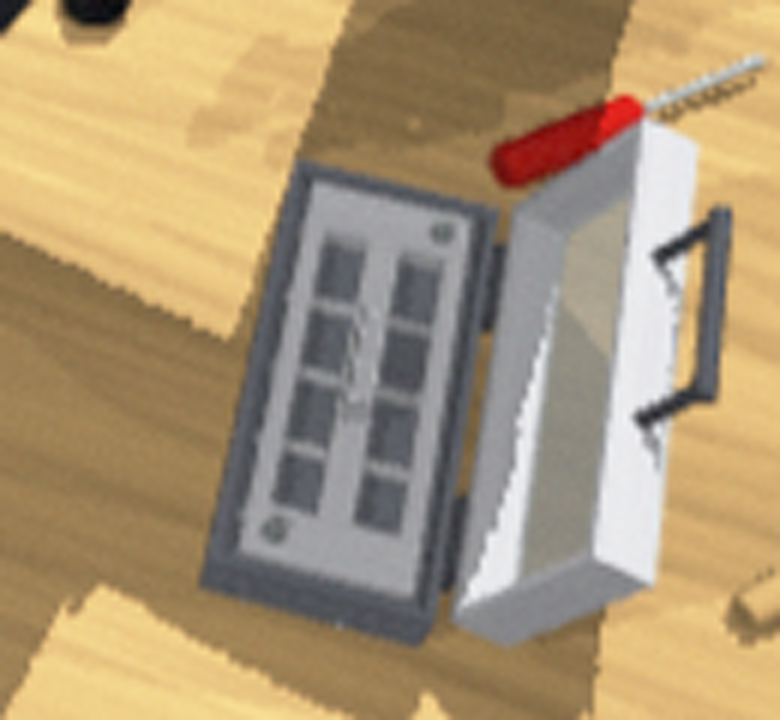

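View pics/t21f.png

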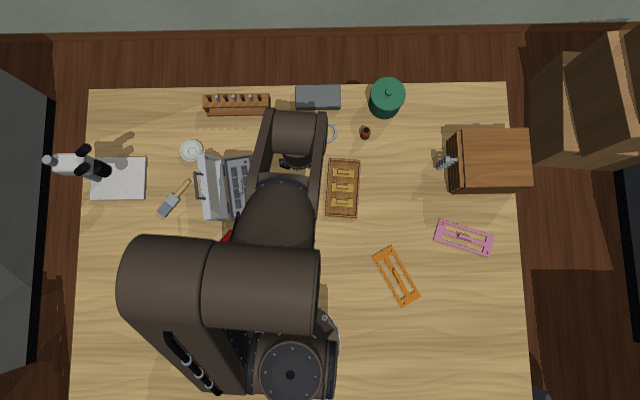

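The frame is seated level with both pins through its holes, at (443,232) and (275,530) in the crop. Before shutting the lid I check the blank positions numerically.

Run:
```python
from h import *
P={n:cams.read_camera(n) for n in("top","scene")}
for n,p in P.items():
    for o in spotter.outline_of(p,"blank1"):
        c=np.argwhere(o["mask"]).mean(0)[::-1]; w=ray(p,c,.013)
        if w[1]>-.06: continue
        v,f=fit([(p,o["mask"])],BLANK,(w[0],w[1],TR[2]),z=.005)
        d=v[:2]-np.array(TR[:2]); cc,s=np.cos(TR[2]),np.sin(TR[2])
        print(n,round(o["confidence"],2),"tray mm",np.round([1e3*(cc*d[0]+s*d[1]),1e3*(-s*d[0]+cc*d[1])],1),"yaw",round(v[2]-TR[2],3),round(f,2))
```

```text
top 0.76 tray mm [2.7 0.8] yaw 0.066 0.22
top 0.64 tray mm [57.6  3.4] yaw -0.008 0.11
top 0.61 tray mm [-52.4   1.6] yaw 0.011 0.09
scene 0.78 tray mm [58.9  1.5] yaw 0.004 0.08
scene 0.75 tray mm [-50.9  -1.7] yaw -0.011 0.11
scene 0.5 tray mm [3.8 0.8] yaw -0.009 0.1
```

```bash
python3 -m jog '[[40,[0,0,-0.0225],[0,0,0]],[40,[0,-0.0356,0],[0,0,0]],[40,[0,-0.0356,0],[0,0,0]],[40,[0,-0.0356,0],[0,0,0]],[40,[0,-0.0356,0],[0,0,0]],[40,[0,-0.0356,0],[0,0,0]],[40,[0,-0.0356,0],[0,0,0]],[40,[0,-0.0356,0],[0,0,0]],[40,[0,-0.0356,0],[0,0,0]],[40,[0,-0.0356,0],[0,0,0]],[40,[0,-0.0356,0],[0,0,0]],[40,[0,0,0],[0,0,0]]]'
python3 -m jog '[[40,[0,0,0],[0,0,0]]]'
python3 - <<'E'
from h import *
p=cams.read_camera("scene"); save(p,"s22",(380,150,500,300),5)
plan(loc(FX,-.002,.1265,.153),FX[2])
E
```

```text
t: 42.4
tool_pos: [0.5382, 0.3321, 0.2301]
ee_rot: [0.998, 0.071, 0.0, -0.001]
ft_force: [1.0, -0.4, -0.1]
finger_gap: 0.0343
t: 42.5
tool_pos: [0.5388, 0.3287, 0.23]
ee_rot: [0.998, 0.07, -0.0, 0.0]
ft_force: [0.3, 0.3, 0.5]
finger_gap: 0.0342
t 42.55 tcp [0.5391 0.3277 0.23  ] gap 0.0342 F [ 0.4 -0.6  0. ] q [ 0.5   0.45  1.64 -0.    1.04  1.93]
turn [0.02 0.02 0.11] then shift [-0.0005  0.0014  0.077 ]
```

View pics/s22.png

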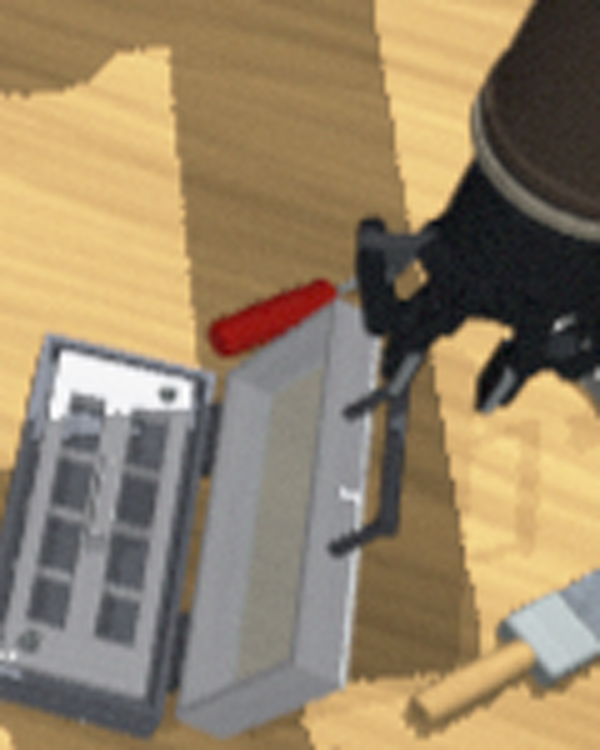

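```bash
python3 -m jog '[[40,[0,0.0014,0.02],[0,0,0]],[40,[0,0,0.015],[0,0,0]],[40,[0,0,0.01],[0,0,0]],[40,[0,0,0],[0,0,0]]]'
python3 -m jog '[[40,[0,0,0.01],[0,0,0]],[40,[0,0,0.01],[0,0,0]],[40,[0,0,0.01],[0,0,0]],[40,[0,0,0],[0,0,0]]]' 30
python3 - <<'E'
from h import *
p=cams.read_camera("scene"); save(p,"s23",(380,150,500,300),5)
E
```

```text
t: 42.95
tool_pos: [0.5394, 0.3249, 0.184]
ee_rot: [0.998, 0.068, -0.001, 0.0]
ft_force: [0.3, 0.2, 0.1]
finger_gap: 0.034
t: 43.35
tool_pos: [0.5392, 0.3254, 0.1536]
ee_rot: [0.998, 0.068, -0.001, 0.0]
ft_force: [-1.2, -0.3, 0.4]
finger_gap: 0.034
```

View pics/s23.png

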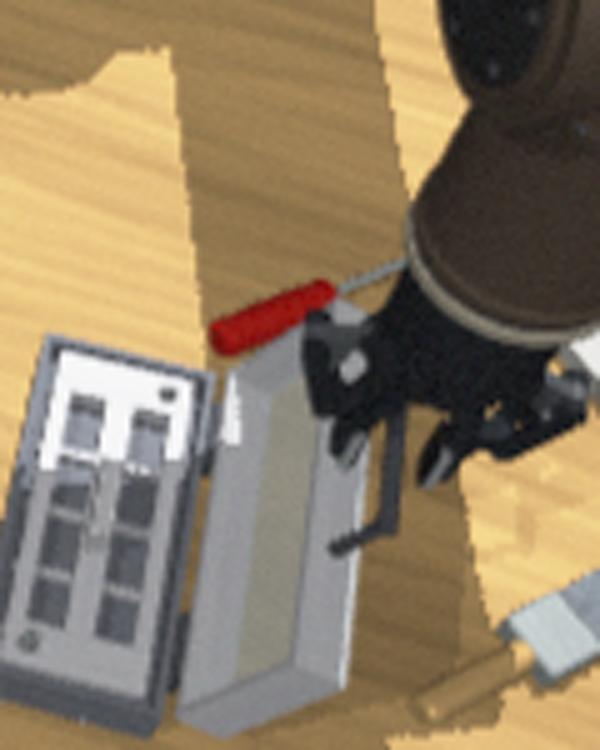

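The fingers straddle the handle bar at about (400,470). I grip it.

```bash
python3 -m jog '[[0,[0,0,0],[0,0,0]],[0,[0,0,0],[0,0,0]],[0,[0,0,0],[0,0,0]],[0,[0,0,0],[0,0,0]],[0,[0,0,0],[0,0,0]]]' 30
python3 - <<'E'
from h import *
s,R=tool(); print(np.round(R,2)); c,n=np.cos(FX[2]),np.sin(FX[2]); d=s["tool_pos"]-np.array([FX[0],FX[1],0]); print("fix frame",np.round([c*d[0]+n*d[1],-n*d[0]+c*d[1],d[2]],4),s["ft_force"],s["finger_gap"])
E
```

```text
t: 43.9
tool_pos: [0.5402, 0.3262, 0.1556]
ee_rot: [0.998, 0.068, 0.0, -0.0]
ft_force: [0.6, 2.4, 4.0]
finger_gap: 0.0087
[[ 0.99  0.14  0.  ]
 [ 0.14 -0.99  0.  ]
 [ 0.   -0.   -1.  ]]
fix frame [-0.0006  0.1262  0.1556] [0.62673043 2.39539056 4.01450546] 0.008673523052405202
```

```bash
python3 -m jog '[[0,[0,0.0102,-0.005],[0,0,0]],[0,[0,0.0106,-0.004],[0,0,0]],[0,[0,0.0108,-0.0033],[0,0,0]],[0,[0,0.0111,-0.0023],[0,0,0]],[0,[0,0.0112,-0.0016],[0,0,0]],[0,[0,0.0112,-0.0008],[0,0,0]],[0,[0,0.0113,0.0001],[0,0,0]],[0,[0,0.0113,0.001],[0,0,0]],[0,[0,0.0111,0.0018],[0,0,0]],[0,[0,0.0111,0.0026],[0,0,0]],[0,[0,0,0],[0,0,0]]]'
python3 - <<'E'
from h import *
s,R=tool(); c,n=np.cos(FX[2]),np.sin(FX[2]); d=s["tool_pos"]-np.array([FX[0],FX[1],0]); print("fix frame",np.round([c*d[0]+n*d[1],-n*d[0]+c*d[1],d[2]],4),s["ft_force"],s["finger_gap"])
E
```

```text
t: 45.0
tool_pos: [0.5549, 0.2153, 0.1662]
ee_rot: [0.998, 0.068, -0.0, 0.0]
ft_force: [-1.7, 0.5, 1.8]
finger_gap: 0.0088
fix frame [-0.0011  0.0144  0.1662] [-1.69312966  0.45799756  1.76259558] 0.008762752328999462
```

Forces are low and the position is on the arc, at about 1.2 rad. I continue down.

```bash
python3 -m jog '[[0,[0,0.0107,0.0034],[0,0,0]],[0,[0,0.0105,0.0042],[0,0,0]],[0,[0,0.0102,0.005],[0,0,0]],[0,[0,0.0097,0.0058],[0,0,0]],[0,[0,0.0093,0.0065],[0,0,0]],[0,[0,0.0087,0.0071],[0,0,0]],[0,[0,0.0082,0.0078],[0,0,0]],[0,[0,0.0076,0.0083],[0,0,0]],[0,[0,0,0],[0,0,0]]]'
python3 - <<'E'
from h import *
s,R=tool(); c,n=np.cos(FX[2]),np.sin(FX[2]); d=s["tool_pos"]-np.array([FX[0],FX[1],0]); print("fix frame",np.round([c*d[0]+n*d[1],-n*d[0]+c*d[1],d[2]],4),s["ft_force"],s["finger_gap"])
E
```

```text
t: 45.9
tool_pos: [0.5651, 0.1414, 0.1173]
ee_rot: [0.998, 0.068, -0.001, 0.0]
ft_force: [-4.0, -4.7, 2.4]
finger_gap: 0.0084
fix frame [-0.0011 -0.0602  0.1173] [-3.99432848 -4.74600231  2.36164387] 0.008373875295421827
```

```bash
python3 -m jog '[[0,[0,0.0072,0.0088],[0,0,0]],[0,[0,0.0063,0.0094],[0,0,0]],[0,[0,0.0056,0.0098],[0,0,0]],[0,[0,0.0048,0.0103],[0,0,0]],[0,[0,0.004,0.0106],[0,0,0]],[0,[0,0.0032,0.0109],[0,0,0]],[0,[0,0.0024,0.011],[0,0,0]],[0,[0,0,0],[0,0,0]]]'
python3 - <<'E'
from h import *
s,R=tool(); c,n=np.cos(FX[2]),np.sin(FX[2]); d=s["tool_pos"]-np.array([FX[0],FX[1],0]); print("fix frame",np.round([c*d[0]+n*d[1],-n*d[0]+c*d[1],d[2]],4),s["ft_force"],s["finger_gap"])
E
```

```text
t: 46.7
tool_pos: [0.5694, 0.1095, 0.0459]
ee_rot: [0.998, 0.068, -0.001, -0.0]
ft_force: [-3.3, 4.8, -2.2]
finger_gap: 0.0084
fix frame [-0.0012 -0.0924  0.0459] [-3.29027202  4.76459354 -2.21510584] 0.008371666930916755
```

```bash
python3 -m jog '[[0,[0,0.001,0.004],[0,0,0]],[0,[0,0.0005,0.004],[0,0,0]],[0,[0,0,0],[0,0,0]]]'
python3 -m jog '[[0,[0,0,0.002],[0,0,0]],[0,[0,0,0.001],[0,0,0]],[0,[0,0,0],[0,0,0]]]'
```

```text
t: 47.0
tool_pos: [0.5698, 0.1087, 0.0394]
ee_rot: [0.998, 0.068, -0.0, -0.0]
ft_force: [-6.5, 9.4, 2.6]
finger_gap: 0.0087
t: 47.3
tool_pos: [0.5708, 0.1089, 0.0379]
ee_rot: [0.998, 0.068, 0.001, -0.0]
ft_force: [-10.2, 9.3, 29.0]
finger_gap: 0.0087
```

The lid is on its seat: the force rises at z 0.038. I release and back off.

```bash
python3 -m jog '[[0,[0,0,-0.002],[0,0,0]],[40,[0,0,0],[0,0,0]],[40,[0,0,0],[0,0,0]],[40,[0,0,0],[0,0,0]],[40,[0,0,0],[0,0,0]],[40,[0,0,-0.02],[0,0,0]],[40,[0,0,-0.03],[0,0,0]],[40,[0,0,-0.04],[0,0,0]],[40,[0,0,-0.04],[0,0,0]],[40,[0,0.04,-0.03],[0,0,0]],[40,[0,0.04,0],[0,0,0]],[40,[0,0,0],[0,0,0]]]'
python3 - <<'E'
from h import *
p=cams.read_camera("scene"); save(p,"s24"); save(p,"s24c",(340,190,470,310),6)
q=cams.read_camera("top"); save(q,"t24")
V=[]
o=best(p,"fixture",(392,252)); 
if o: print("shut-model fit",fit([(p,o["mask"])],FIX,FX))
overlay(p,"ovs24",[(proj(p,pose(*FX,b)),(0,0,255)) for b in FIX],(340,190,470,310),6)
print(telemetry.read_state()["ft_force"])
E
```

```text
t: 48.5
tool_pos: [0.5821, 0.0251, 0.2]
ee_rot: [0.998, 0.067, 0.001, 0.001]
ft_force: [0.4, 0.6, 0.4]
finger_gap: 0.0343
shut-model fit (array([0.55879926, 0.20047654, 0.13406466]), np.float64(0.06433055773186047))
[-0.53367787 -0.26385746  0.51895551]
```

View pics/ovs24.png

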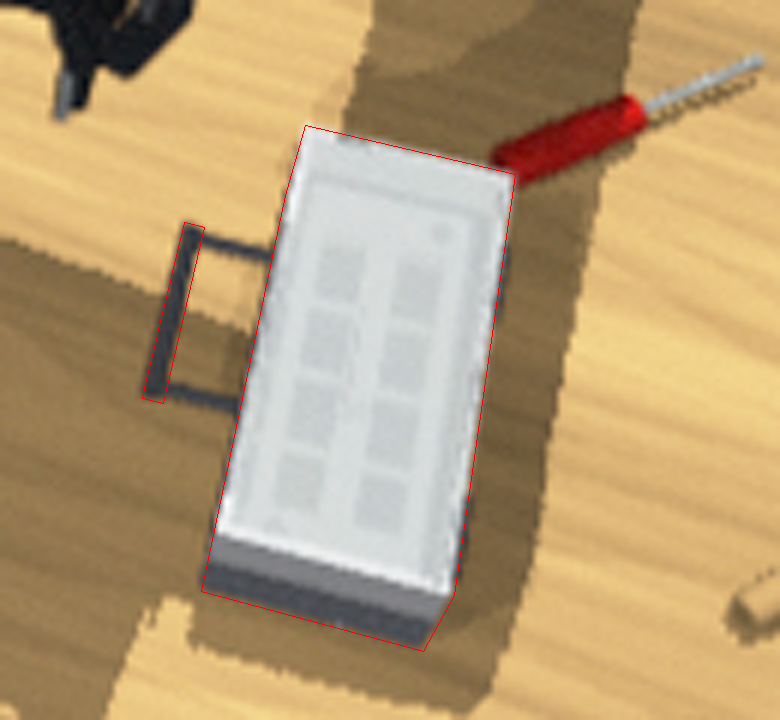

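View pics/s24.png

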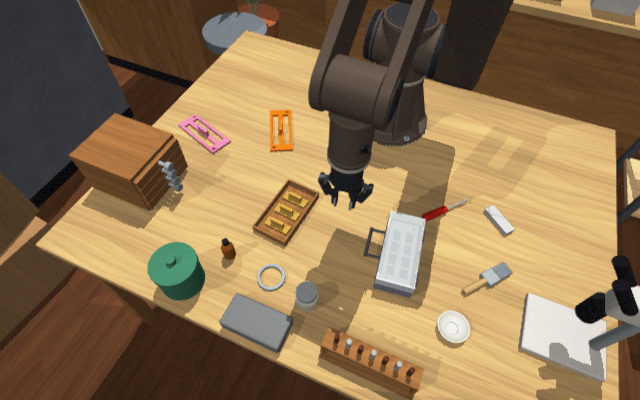

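View pics/t24.png

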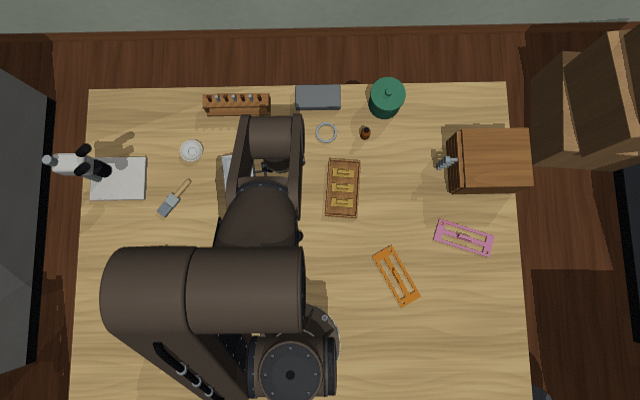

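The lid is shut: the shut-lid model fits as well as at the start (residual 0.064 against 0.062). The frame shows home through the window, three blanks lie in the tray, the bystanders are in place, and the arm is clear with no force. I hand in.

```bash
python3 -c "
from plant import sign_off; print(sign_off())"
```

```text
the job is handed in; nothing more can be done
None
```

The job is handed in at about 49 s of the 210 s allowed. `sign_off` reports no verdict, so what follows rests on my own checks.

**What I did**
- I swung the lid open by its handle until it stood by itself against its stop.
- I moved the three blanks that were present, flat and side by side, into the tray.
- I found the aluminium frame again after it had been knocked aside, and hung it on both pins.
- I shut the lid over it. The orange and pink look-alikes were not touched.

**Last checks**
- **Frame:** both pins show through its holes. Contact put its underside at about 26.5 mm, where home is 26 mm. I did not measure its centring by itself after release.
- **Blanks:** measured before the lid was shut, they lie at about −52, +3 and +58 mm along the tray and within 4 mm of its centre line across. This is well inside the limits. In the final pictures they still sit upright in the tray.
- **Lid:** the closed outline matches the one at the start (residual 0.064 against 0.062).
- **Arm and bystanders:** the arm is clear with no contact force. The oil, driver, jar, bezel, brush and dish look unmoved in the final pictures. I did not compare every bystander's position numerically, and the arm hides part of the bench in the top view.

**Disagreements**
- The two cameras differed by about 2 mm, so I corrected the frame by 2 mm against the fixture in the scene view before lowering it.
- One top-view reading gave the middle blank a turn of 0.066 rad with a poor fit, while the scene view gave 0.009 rad.

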